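# Load a swinging drying bar alternately so that it ends level

## Robot

A 7-joint arm with a two-finger parallel gripper is mounted at the origin on the work surface. World frame = base frame: x ahead of the robot, y to its left, z up, the work surface at z = 0. Lengths are in m, angles in rad, forces in N, time in s.
With the tool pointing down it reaches from about 0.4 to 0.85 m from the base axis. Payload 10.4 kg.
Tool frame: the origin (TCP) lies at the very end of the fingers, on their centre line; the grasp point (between the pads) lies 19 mm behind it (manip.grip_depth is the distance from the TCP to the grasp point, in m); z points along the fingers, y is the direction in which the jaws open and shut (so a half turn about z gives the same grasp; the last joint's range is limited). The gripper opens to 85 mm and grips with 20 to 120 N. Pads are 22 mm wide; open, the fingers measure 114 mm over their backs; the gripper's body (76 mm by 85 mm) begins 54 mm behind the grasp point. The pads swing forward as they close: fully open they stand 13 mm farther back than shut.
Start: joints at [1.149, 0.332, -0.065, 1.46, 0.022, 1.35, -0.088], TCP at [0.243, -0.576, 0.231] pointing down, gripper open.
Joint ranges: [-2.6, 2.6], [-0.5, 2.12], [-1.47, 1.34], [0.16, 2.42], [-1.27, 4.41], [0.06, 2.06], [-2.6, 2.6]. Speed limits (rad/s): [2.22, 2.22, 2.79, 2.79, 3.14, 3.14, 3.14].

## Interface

Orientations are given as a unit quaternion [x, y, z, w].
In Python, from workcell import manip gives the robot as it stands.
- The arm moves only by the tool step_arm, never from a script. Its argument "motion" is a list of rows, each a list of 6 numbers: the shift along the tool's x, y, z in mm, then the turn, a rotation vector about the tool's x, y, z in degrees. A call has 1 to 20 rows; each row shifts and turns the pose as measured when the row begins, along the tool's axes as they then stand; what a row does not reach is not made up. A row lasts 1/8 s, in which the tool goes at most 62.5 mm and 10.7 degrees, less where a joint would pass 70% of its speed; a pose out of reach is approached as far as the arm can. A call with a gripper value outside its range is refused whole. "jaw" is the finger opening in mm, from 0 to 85.4, set as the call begins (left out, the last holds). The fingers move at their own pace and stop on an object; "force" is the grip in N (left out, the last holds). Time passes only in rows, so rows that do not move let the fingers close. It gives the time, the measured TCP pose, the force and the opening at its end, in the units of the state.
- manip.get_obs(): the state, without advancing time (a new reading comes with each control period).
- manip.camera(name): name is "side" or "top" or "wrist"; returns the picture (480x640x3 uint8, blue, green, red); there is no depth.
- manip.camera_info(name): a dict with "camera_matrix" (3x3 intrinsics, pixels), "R" (3x3) and "t" (3): a world point X has camera coordinates R X + t. Camera axes: x right, y down, z forward; pixel columns grow to the right and rows downward; lengths in m; the calibration is good to about 2 mm. The wrist camera is an equidistant fisheye: a pixel r from the principal point sees the ray r / f radians off the axis. A picture is of the moment at which its call begins: read the wrist's pose just before it. camera_info takes no time and is no camera call; for the wrist camera it gives the pose at the moment of the call.
- manip.hand_in(): hands the job in, once; it reports no verdict.
The state is a dict: "clock": time; "joint_pos": joint angles; "joint_velocities": joint speeds; "tau": joint torques, N m; "position": TCP position; "ee_rot": TCP orientation; "ft_force": force on the tool from outside, world axes, zero at the start; "torque": the same for the moment, N m; "grip_width": opening from 0.0 (shut) to 1.0 (fully open).
Only numpy, scipy, OpenCV 4.12 (cv2) and the standard library are available. Lean on these libraries where they do the work, as an engineer would, in place of code of your own. Each camera call takes 0.05 s, during which the arm holds its last target.

## Task

Load the swinging drying bar so that it ends level: the left arm already carries a bracket, so first hang the big loose bracket astride the right arm, let go of it, and only then hang the small loose bracket astride the left arm. Slide each one outwards along the bar against the sprung plate of its end stop until you feel a clear but gentle push (about 6 newtons, never above 14), and leave it hanging there. Never let the bar swing far over (13 degrees or more) and leave everything else on the bench alone.

Things in the scene. Friction and masses are not known exactly. Their poses are not given: they have to be found in the camera images.
- big: big loose bracket, dark steel inverted U on two legs, 0.30 kg. Origin: centre of underside, z up. Slot 22 mm wide (x), open along y; legs 8 (x) x 24 (y) x 80 mm tall, feet 58 mm overall in x; bridge z 80-88 mm, 38 (x) x 24 (y); grip tab on top 8 (x) x 18 (y), z 88-126 mm. Same after a half turn. Hung: its y along the bar, z = 80 mm (underside of bridge) on the bar's top.
- small: small loose bracket, same shape and axes, 0.20 kg: slot 22 mm wide (x), legs 6 (x) x 24 (y) x 55 mm tall, feet 54 mm overall in x; bridge z 55-63 mm, 34 (x) x 24 (y); grip tab 8 (x) x 18 (y), z 63-101 mm. Hung: its y along the bar, z = 55 mm (underside of bridge) on the bar's top.
- bar (a joint): bar's tilt about the pivot, rad: 0 level, positive = left (+y) arm down. Centring spring 1.5 N m/rad, damper 0.4 N m s/rad, ends at 0.3. Starts near +0.09; the big bracket, let go, takes it to about -0.18; with both it is near 0. More than 0.23 is too far (the small bracket hung first would do that).
- bar_mid (a point): centre of the bar on the pivot, 160 mm above the bench; y along the bar to the left arm, z normal to its top; turns and tilts with it. Square bar 14 x 14 mm, 420 mm long, top 7 mm above this point, on a fixed post. A third bracket, like the small one, is fixed on the left arm 70 mm from the pivot (24 mm along the bar, 34 across, tab up to 53 mm above this point).
- stop_l: end stop on the left arm: block 30 x 14 (along bar) x 26 mm, origin at its centre, 192 mm from the pivot, y outwards. Inboard of it a plate (34 wide, 7 mm proud of the bar's top) on a 2 N/mm spring, 8 mm travel. Its place is set by hand and not measured: face 139 to 155 mm from the pivot, differing left and right. A touching bracket's centre is 12 mm inboard of the face.
- stop_r: the same end stop on the right (-y) arm, block centre 192 mm from the pivot, its y outwards too; its sprung plate stands at its own unmeasured place, face 139 to 155 mm from the pivot.
- leveller: cast iron leg leveller standing on its round foot, foot 38 mm across, 60 mm tall; bystander, leave alone; origin under the foot
- coil_stop: white nylon coil stop, a flanged plug 28 mm across and 22 mm tall; bystander, leave alone; origin at its underside
- target0: red plastic drop target lying flat, 50 x 26 x 16 mm; bystander, leave alone
- target1: second red plastic drop target like target0; bystander, leave alone
- receiver: chrome lockdown receiver, a 500 mm long, 45 mm wide, 32 mm high steel channel lying along y on the far side; bystander, leave alone
- driver: screwdriver lying on the bench; bystander, leave alone
- screw_tray: small black open tray, 90 x 130 x 30 mm; bystander, leave alone
There are look-alikes about, which are no part of the job. Leave any green or yellow look-alike of the small alone.

How it is judged:
On the way, in this order (a step that is already met when the one before it is completed fails the run):
1. the big bracket sits astride the right arm and is pressed against the right stop's plate with at least 3 N (x of big in the frame of bar_mid between -0.006 and 0.006 m and z of big in the frame of bar_mid between -0.077 and -0.069 m and y of big in the frame of bar_mid between -0.154 and -0.12 m and angle between the z axis of big and the z axis of bar_mid, either way round below 0.22 rad and contact force between big and stop_r above 3 N), for 0.15 s.
2. the big bracket hangs there, let go, while the small one is not yet on the bar (x of big in the frame of bar_mid between -0.006 and 0.006 m and z of big in the frame of bar_mid between -0.077 and -0.069 m and y of big in the frame of bar_mid between -0.154 and -0.12 m and angle between the z axis of big and the z axis of bar_mid, either way round below 0.22 rad and contact force between the fingers and big below 0.1 N and value of joint bar below -0.11 rad), for 0.2 s.
3. the small bracket sits astride the left arm and is pressed against the left stop's plate with at least 3 N (x of small in the frame of bar_mid between -0.006 and 0.006 m and z of small in the frame of bar_mid between -0.052 and -0.044 m and y of small in the frame of bar_mid between 0.12 and 0.154 m and angle between the z axis of small and the z axis of bar_mid, either way round below 0.22 rad and contact force between small and stop_l above 3 N), for 0.15 s.
At the end, for the whole second after the job is handed in: Both brackets hang astride the bar, big on the right arm and small on the left, each seated on the bar's top within 4 mm, centred across it within 6 mm, square to it within 0.12 rad, 120 to 154 mm from the pivot; the bar is level within 0.06 rad and everything is at rest (x of big in the frame of bar_mid between -0.006 and 0.006 m and z of big in the frame of bar_mid between -0.077 and -0.069 m and y of big in the frame of bar_mid between -0.154 and -0.12 m and angle between the z axis of each of big, small and the z axis of bar_mid, either way round below 0.12 rad and x of small in the frame of bar_mid between -0.006 and 0.006 m and z of small in the frame of bar_mid between -0.052 and -0.044 m and y of small in the frame of bar_mid between 0.12 and 0.154 m and value of joint bar between -0.06 and 0.06 rad and linear speed of each of big, small below 0.02 m/s); the robot touches nothing.
It fails at once if a bracket presses on an end stop with more than 14 N (contact force between any of big, small and stop_l above 14 N or contact force between any of big, small and stop_r above 14 N).
It fails at once if the bar swings more than 0.23 rad from level (value of joint bar above 0.23 rad or value of joint bar below -0.23 rad).
It fails at once if a bystander is moved by more than 20 mm (distance of any of leveller, coil_stop, target0, target1, receiver, driver, screw_tray from where it was at the start of the episode above 0.02 m).
It also fails if it takes over 70 s, if anything falls off the work surface, if the arm or the gripper's body presses on something with over 40 N, if the wrist force passes 120 N, or if a joint passes its speed limit or range.

## Working session

There is one attempt and no reset: what is moved stays moved. The work goes in short steps, Python scripts to look and compute and a tool call to move; the robot and the scene stay as the last step left them, time stands still between calls to the robot, and variables do not carry over. Pictures are saved under pics/ and viewed, and the job is handed in when it is done.

Besides the shell and the picture viewer there is one more tool, called after ">>>" as a command line: name --pt "numbers of a row" for each row, then --argument value for the rest. step_arm: Moves the arm, as the interface text tells. Its arguments: {"type":"object","properties":{"motion":{"type":"array"},"jaw":{"type":"number"},"force":{"type":"number"}},"required":["motion"]}

```bash
mkdir -p pics; ls
python3 - <<'E'
from workcell import manip
import cv2
print(manip.get_obs())
for n in ("side","top","wrist"):
    i=manip.camera_info(n); print(n,i)
    cv2.imwrite(f"pics/{n}0.png",manip.camera(n))
E
```

```text
pics
{'clock': 0.0, 'joint_pos': array([ 1.14943259,  0.33288394, -0.06469952,  1.46096909,  0.02159336,
        1.34989113, -0.08850023]), 'joint_velocities': array([-5.17139145e-04, -5.91989490e-05,  3.28316873e-04,  6.72823649e-05,
        6.52255789e-04, -7.73888131e-04, -8.44774533e-04]), 'tau': array([-4.16927487e-04, -6.25436425e+01,  4.91284614e-02, -3.91596615e+01,
        1.63205015e-02,  9.94321425e-03, -1.88259759e-05]), 'position': array([ 0.24252098, -0.57560946,  0.23049513]), 'ee_rot': array([ 9.80187010e-01,  1.98072955e-01, -1.74379058e-04, -7.06940932e-04]), 'ft_force': array([-0.96057819,  0.53092114, -0.50261551]), 'torque': array([-0.02134327,  0.01605241,  0.02508776]), 'grip_width': 0.9987000974137064}
side {'camera_matrix': array([[524.30616213,   0.        , 323.81752642],
       [  0.        , 524.30616213, 243.46422019],
       [  0.        ,   0.        ,   1.        ]]), 'R': array([[ 0.98934062, -0.14481764,  0.01526407],
       [-0.07934789, -0.62401243, -0.77737533],
       [ 0.12210263,  0.76787782, -0.62885182]]), 't': array([-0.57461899,  0.14538965,  1.09797269])}
top {'camera_matrix': array([[452.27918372,   0.        , 325.0812056 ],
       [  0.        , 452.27918372, 236.42441769],
       [  0.        ,   0.        ,   1.        ]]), 'R': array([[ 1.56581928e-02, -9.99877095e-01,  7.85059022e-04],
       [-9.95166435e-01, -1.56605409e-02, -9.69459300e-02],
       [ 9.69463092e-02,  7.36733671e-04, -9.95289340e-01]]), 't': array([-0.02139143,  0.57239494,  1.2374076 ])}
wrist {'camera_matrix': array([[371.64829954,   0.        , 331.34114232],
       [  0.        , 371.64829954, 233.09702377],
       [  0.        ,   0.        ,   1.        ]]), 'R': array([[ 0.38777895, -0.92175058, -0.00183277],
       [-0.88872228, -0.37441003,  0.26455594],
       [-0.2445408 , -0.1009604 , -0.9643686 ]]), 't': array([-0.62345396, -0.03549738,  0.37782065])}
```

View pics/top0.png

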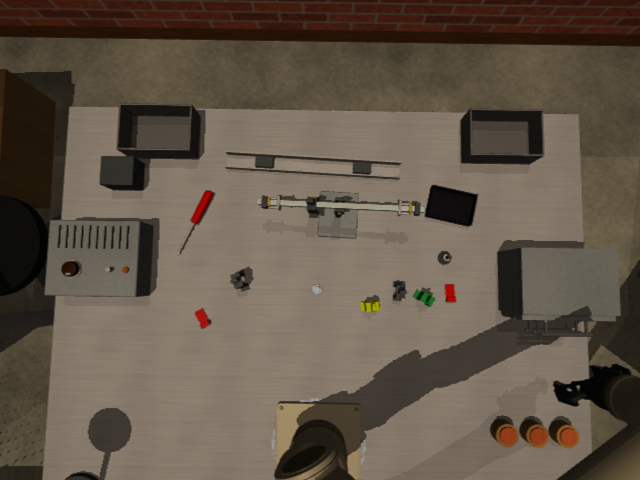

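View pics/side0.png

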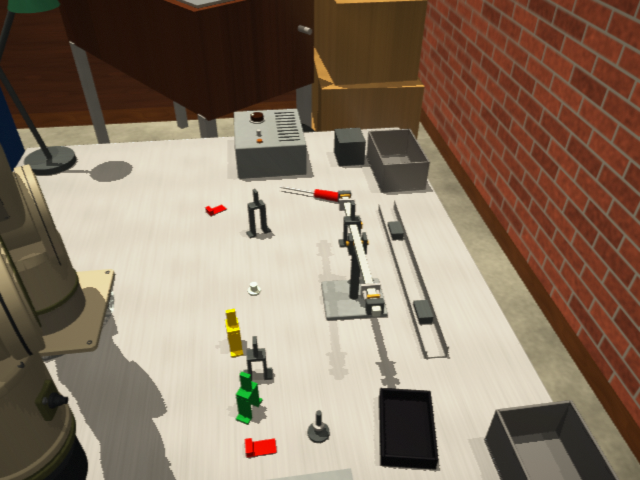

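View pics/wrist0.png

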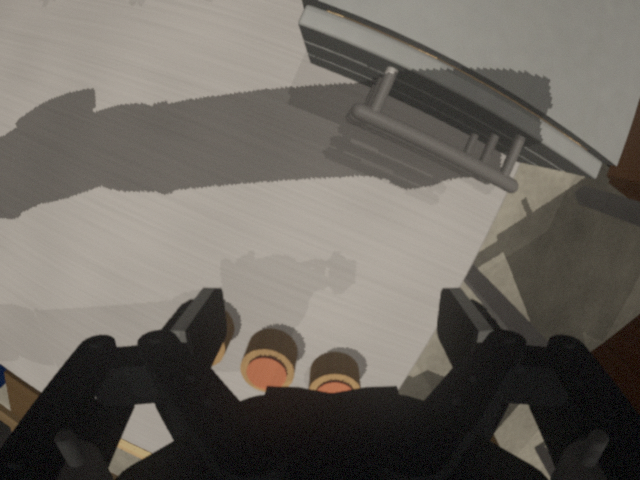

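The top view shows dark brackets at about (241,279), which looks like the big one, and (399,290), which looks like the small one. The bar runs from (262,203) to (418,209). I'll enlarge these regions.

Run:
```python
import cv2,numpy as np
t=cv2.imread("pics/top0.png");s=cv2.imread("pics/side0.png")
def crop(im,x,y,w,h,k): return cv2.resize(im[y:y+h,x:x+w],None,fx=k,fy=k,interpolation=cv2.INTER_CUBIC)
a=np.hstack([crop(t,215,255,50,50,8),crop(t,375,265,50,50,8)]);cv2.imwrite("pics/a.png",a)
cv2.imwrite("pics/b.png",crop(t,245,180,190,65,4))
a=np.hstack([crop(s,235,180,50,65,8),crop(s,235,330,50,65,8)]);cv2.imwrite("pics/c.png",a)
cv2.imwrite("pics/d.png",crop(s,310,180,90,145,4))
```

```text
(no output)
```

View pics/a.png

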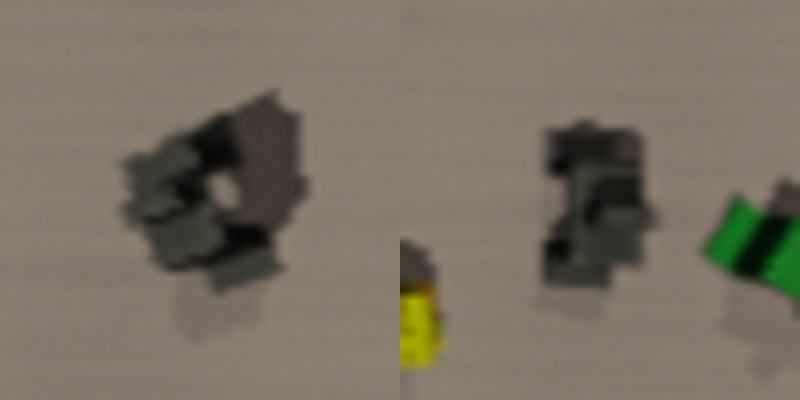

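View pics/b.png

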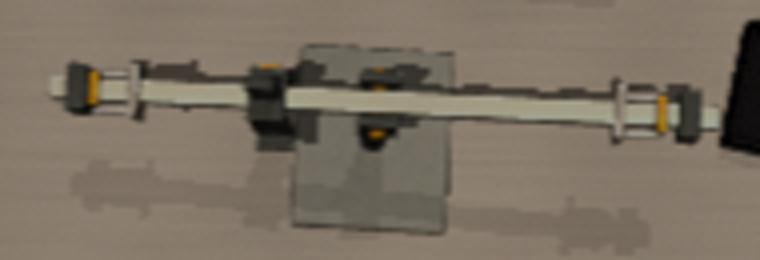

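View pics/c.png

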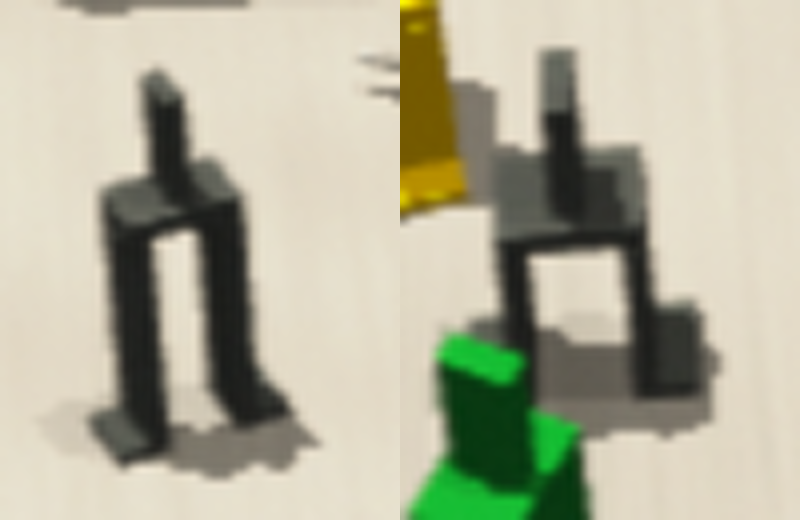

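View pics/d.png

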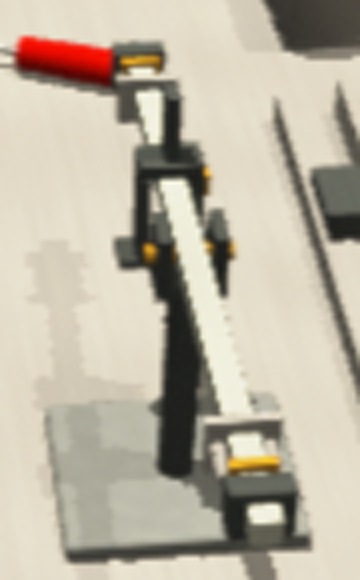

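```bash
cat > h.py <<'E'
import numpy as np,cv2
from scipy.spatial.transform import Rotation as Rot
from workcell import manip
def info(n):
    i=manip.camera_info(n); return np.array(i["camera_matrix"]),np.array(i["R"]),np.array(i["t"])
def ray(cam,p,fish=False):
    K,R,t=cam; u=(p[0]-K[0,2])/K[0,0]; v=(p[1]-K[1,2])/K[1,1]
    if fish:
        r=np.hypot(u,v); d=np.array([u/r*np.sin(r),v/r*np.sin(r),np.cos(r)]) if r>1e-9 else np.array([0,0,1.])
    else: d=np.array([u,v,1.]); d/=np.linalg.norm(d)
    return -R.T@t, R.T@d
def plane(cam,p,z,fish=False):
    c,d=ray(cam,p,fish); return c+d*(z-c[2])/d[2]
def tri(*rays):
    A=np.zeros((3,3));b=np.zeros(3)
    for c,d in rays:
        M=np.eye(3)-np.outer(d,d);A+=M;b+=M@c
    X=np.linalg.solve(A,b); return X,[np.linalg.norm((np.eye(3)-np.outer(d,d))@(X-c)) for c,d in rays]
def proj(cam,X,fish=False):
    K,R,t=cam; c=R@np.asarray(X)+t
    if fish:
        th=np.arctan2(np.hypot(c[0],c[1]),c[2]); q=c[:2]/np.hypot(c[0],c[1])*th
    else: q=c[:2]/c[2]
    return np.array([K[0,0]*q[0]+K[0,2],K[1,1]*q[1]+K[1,2]])
def goto(pos,rot):
    """rows-needed summary: total shift in tool axes mm and rotvec deg"""
    o=manip.get_obs(); R0=Rot.from_quat(o["ee_rot"])
    d=R0.inv().apply(np.asarray(pos)-o["position"])*1e3
    rv=(R0.inv()*rot).as_rotvec(degrees=True)
    return d,rv
def down(yaw):
    """tool z down; tool y (jaw) axis along world angle yaw"""
    y=np.array([np.cos(yaw),np.sin(yaw),0]); z=np.array([0,0,-1.]); x=np.cross(y,z)
    return Rot.from_matrix(np.stack([x,y,z],1))
E
python3 - <<'E'
from h import *
np.set_printoptions(precision=4,suppress=True)
T=info("top");S=info("side")
o=manip.get_obs();R=Rot.from_quat(o["ee_rot"]).as_matrix();print(R)
K,Rw,tw=info("wrist");print("wrist cam in tool",R.T@(-Rw.T@tw-o["position"]),Rw@R)
tc=lambda x,y,x0,y0,k:(x0+x/k-.5+.5/k,y0+y/k-.5+.5/k)
def t2(a,b): print(*tri(ray(T,a),ray(S,b)))
# big tab top centre
t2(tc(155,165,215,255,8),tc(160,82,235,180,8))
# small tab top
t2(tc(600,245,375-50,265,8) if 0 else tc(207,245,375,265,8),tc(157,55,235,330,8))
for p in [(262,203),(418,209)]: print(plane(T,p,.167))
# end of bar
t2(tc(50,87,245,180,4),tc(137,70,310,180,4)); t2(tc(718,118,245,180,4),tc(265,515,310,180,4))
for n,p in dict(lev=(445,258),coil=(317,289),t0=(203,318),t1=(450,293),rec=(313,165),rec2=(230,163),drv=(197,220),tray=(451,205),bigfoot=(238,283),smallfeet=(398,291),green=(425,297),yel=(371,306)).items(): print(n,plane(T,p,.01))
E
```

```text
[[ 0.9215  0.3884 -0.0005]
 [ 0.3884 -0.9215  0.001 ]
 [-0.0001 -0.0011 -1.    ]]
wrist cam in tool [ 0.0653 -0.0007 -0.142 ] [[-0.0007  1.      0.0006]
 [-0.9644 -0.0005 -0.2645]
 [-0.2645 -0.0007  0.9644]]
[0.4526 0.2183 0.1295] [np.float64(0.007203167693901124), np.float64(0.007203167693901202)]
[ 0.4197 -0.2107  0.1023] [np.float64(0.004678658857541988), np.float64(0.004678658857541898)]
[0.6408 0.1469 0.167 ]
[ 0.6317 -0.244   0.167 ]
[0.651  0.1654 0.1271] [np.float64(0.0006031210853850823), np.float64(0.0006031210853852262)]
[ 0.6274 -0.2542  0.1902] [np.float64(0.0004701808748714411), np.float64(0.0004701808748713784)]
lev [ 0.5185 -0.352   0.01  ]
coil [0.4259 0.008  0.01  ]
t0 [0.3406 0.3243 0.01  ]
t1 [ 0.4206 -0.3651  0.01  ]
rec [0.7806 0.0257 0.01  ]
rec2 [0.7827 0.2649 0.01  ]
drv [0.6156 0.3529 0.01  ]
tray [ 0.6702 -0.3707  0.01  ]
bigfoot [0.4391 0.2301 0.01  ]
smallfeet [ 0.4239 -0.2193  0.01  ]
green [ 0.4083 -0.2949  0.01  ]
yel [ 0.381  -0.1438  0.01  ]
```

>>> step_arm --pt "38 -28 -13 0 0 0" --pt "38 -28 -13 0 0 0" --pt "38 -28 -13 0 0 0" --pt "38 -28 -13 0 0 0" --pt "38 -28 -13 0 0 0" --pt "38 -28 -13 0 0 0" --pt "38 -28 -13 0 0 0" --pt "38 -28 -13 0 0 0" --pt "0 0 0 0 0 -10" --pt "0 0 0 0 0 -10" --pt "0 0 0 0 0 -10" --pt "0 0 0 0 0 -10" --pt "0 0 0 0 0 -10" --pt "0 0 0 0 0 -10" --pt "0 0 0 0 0 -7" --pt "0 0 0 0 0 0"

```text
clock: 2.15
position: [0.4404, -0.2385, 0.3344]
ee_rot: [0.695, 0.719, -0.0, -0.004]
ft_force: [0.1, -0.3, 0.4]
grip_width: 1.002
```

```bash
cat > shot.py <<'E'
import sys,pickle
from h import *
def shot(name):
    c=info("wrist"); im=manip.camera("wrist"); cv2.imwrite(f"pics/{name}.png",im); pickle.dump(c,open(f"pics/{name}.pkl","wb"))
    o=manip.get_obs(); print(name,o["clock"],o["position"].round(4),Rot.from_quat(o["ee_rot"]).as_matrix().round(3).tolist(),o["ft_force"].round(2))
shot(sys.argv[1])
E
python3 shot.py w1
```

```text
w1 2.2 [ 0.4404 -0.2385  0.3344] [[-0.033, 0.999, -0.006], [0.999, 0.033, 0.005], [0.005, -0.005, -1.0]] [-0.45  0.15  0.48]
```

View pics/w1.png

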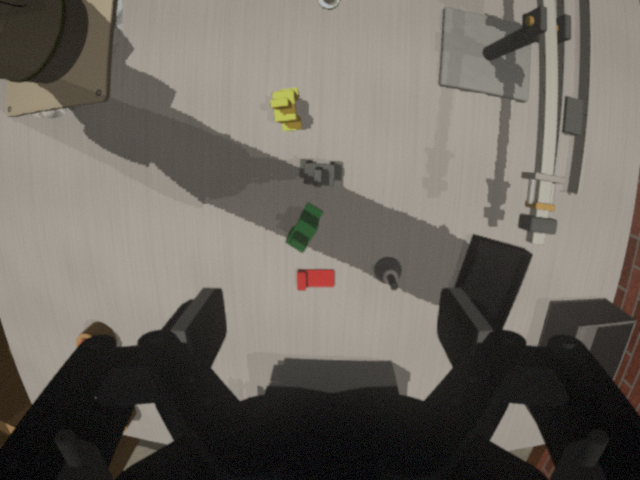

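w1 shows the yellow look-alike at (286,108), the small bracket at (322,173), the green look-alike at (305,227) and the leveller at (388,272). Next is a closer look at the big bracket.

>>> step_arm --pt "55 0 12 0 0 0" --pt "55 0 12 0 0 0" --pt "55 0 12 0 0 0" --pt "55 0 12 0 0 0" --pt "55 0 12 0 0 0" --pt "55 0 12 0 0 0" --pt "55 0 12 0 0 0" --pt "55 0 12 0 0 0" --pt "0 0 0 0 0 0"

```text
clock: 3.32
position: [0.4298, 0.2147, 0.2378]
ee_rot: [0.707, 0.707, 0.001, -0.002]
ft_force: [0.4, -0.8, -0.1]
grip_width: 1.006
```

```bash
python3 shot.py w2
```

```text
w2 3.375 [0.4306 0.2124 0.2381] [[0.002, 1.0, -0.002], [1.0, -0.002, 0.004], [0.004, -0.002, -1.0]] [ 0.7  -0.35 -0.09]
```

View pics/w2.png

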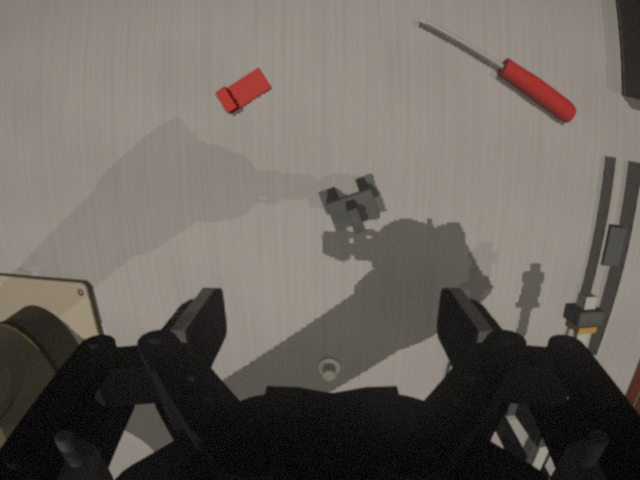

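w2 shows the big bracket at (352,205), with its feet at about (328,197) and (370,187). I'll take a second viewpoint.

>>> step_arm --pt "40 0 0 0 0 0" --pt "20 0 0 0 0 0" --pt "0 0 0 0 0 0"

```text
clock: 3.75
position: [0.433, 0.2692, 0.2384]
ee_rot: [0.712, 0.702, 0.0, -0.001]
ft_force: [-1.1, -0.8, 0.3]
grip_width: 1.001
```

```bash
python3 shot.py w3
python3 - <<'E'
import cv2,numpy as np
def crop(f,x,y,w,h,k): return cv2.resize(cv2.imread(f)[y:y+h,x:x+w],None,fx=k,fy=k,interpolation=cv2.INTER_CUBIC)
a=crop("pics/w2.png",310,165,80,90,5);b=crop("pics/w3.png",310,225,80,90,5)
cv2.imwrite("pics/e.png",np.hstack([a,b]))
E
```

```text
w3 3.8 [0.4332 0.2684 0.2384] [[0.016, 1.0, -0.001], [1.0, -0.016, 0.001], [0.001, -0.001, -1.0]] [-0.24 -0.51 -0.09]
```

View pics/e.png

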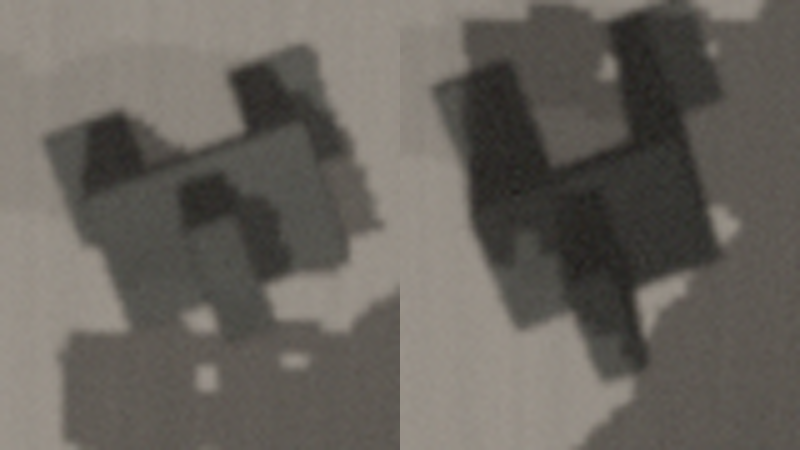

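View pics/w3.png

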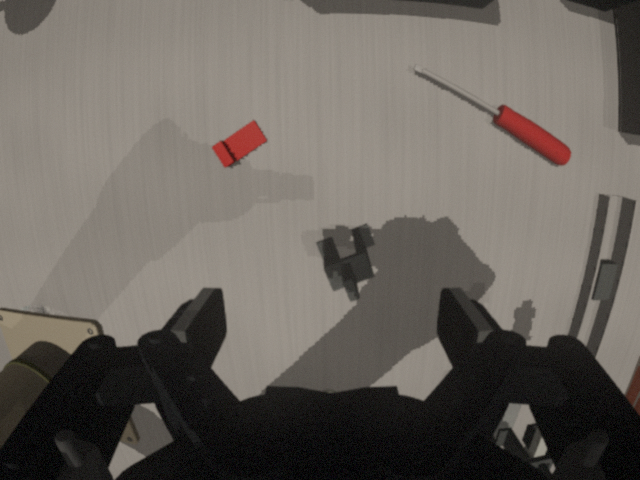

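Run:
```python
import cv2,numpy as np
def crop(f,x,y,w,h,k):
    im=cv2.imread(f)[y:y+h,x:x+w]; im=np.clip((im.astype(float)-25)*2.6,0,255).astype(np.uint8)
    im=cv2.resize(im,None,fx=k,fy=k,interpolation=cv2.INTER_CUBIC)
    for i in range(0,w,10): cv2.putText(im,str(x+i),(i*k,8),0,.3,(0,255,255)); cv2.line(im,(i*k+k//2,10),(i*k+k//2,14),(0,255,255))
    for i in range(0,h,10): cv2.putText(im,str(y+i),(0,i*k+k//2),0,.3,(0,255,255))
    return im
a=crop("pics/w2.png",315,170,75,80,8);b=crop("pics/w3.png",315,222,75,80,8)
cv2.imwrite("pics/f.png",a);cv2.imwrite("pics/g.png",b)
```

```text
(no output)
```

View pics/f.png

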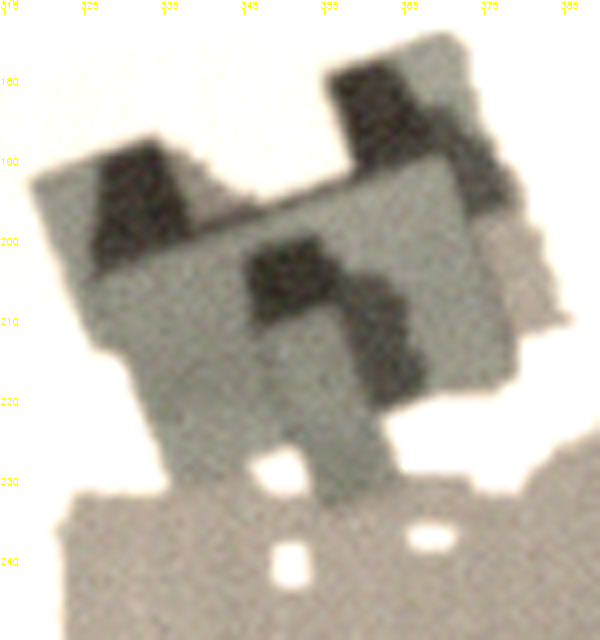

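View pics/g.png

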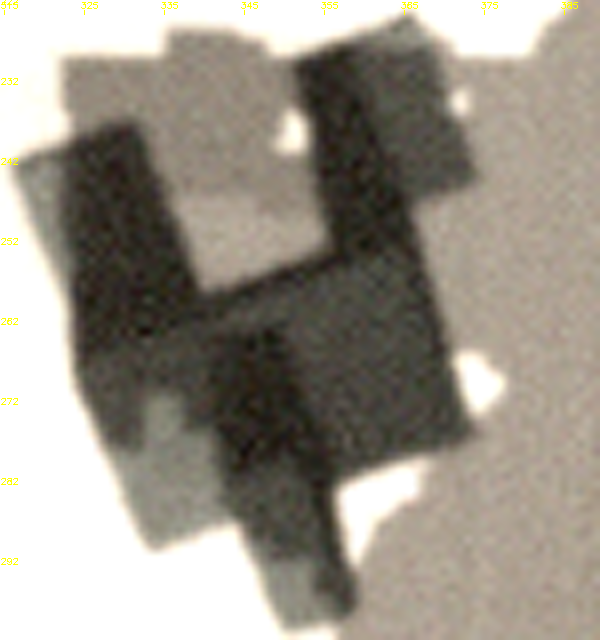

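Run:
```python
from h import *
import pickle
np.set_printoptions(precision=4,suppress=True)
A=pickle.load(open("pics/w2.pkl","rb"));B=pickle.load(open("pics/w3.pkl","rb"))
fa=lambda p:(315+p[0]/8-.44,170+p[1]/8-.44); fb=lambda p:(315+p[0]/8-.44,222+p[1]/8-.44)
P={"bBL":((95,277),(82,352)),"bBR":((443,157),(405,258)),"bFR":((515,385),(475,435)),"bFL":((175,487),(152,550)),
"t1":((257,325),(225,490)),"t2":((340,308),(310,455)),"t3":((395,480),(355,610)),"t4":((322,505),(288,630))}
for n,(a,b) in P.items():
    X,e=tri(ray(A,fa(a),1),ray(B,fb(b),1)); z=.126 if n[0]=='t' else .088
    print(n,X,np.round(e[0],4),plane(A,fa(a),z,1)[:2],plane(B,fb(b),z,1)[:2])
for z,k in((.126,'t'),(.088,'b')):
    for cam,f,i in((A,fa,0),(B,fb,1)):
        q=np.array([plane(cam,f(v[i]),z,1)[:2] for n,v in P.items() if n[0]==k]); print(k,q.mean(0))
        e=[q[1]-q[0],q[2]-q[3]] ; f2=[q[2]-q[1],q[3]-q[0]]
        print([ (np.degrees(np.arctan2(v[1],v[0])),np.linalg.norm(v)) for v in e+f2])
```

```text
bBL [0.4241 0.2244 0.0776] 0.0005 [0.4237 0.2264] [0.4249 0.2282]
bBR [0.4582 0.239  0.0908] 0.0002 [0.4583 0.2386] [0.4587 0.238 ]
bFR [0.4681 0.212  0.073 ] 0.0 [0.4662 0.2154] [0.4664 0.2181]
bFL [0.4319 0.2037 0.0842] 0.0001 [0.4318 0.2047] [0.4319 0.2054]
t1 [0.4386 0.2299 0.1298] 0.0002 [0.4385 0.2292] [0.4389 0.2283]
t2 [0.4465 0.2297 0.1211] 0.0005 [0.4457 0.2307] [0.4467 0.2317]
t3 [0.4512 0.2146 0.1235] 0.0001 [0.4509 0.2152] [0.4511 0.2158]
t4 [0.4448 0.2118 0.1219] 0.0002 [0.4444 0.213 ] [0.4448 0.2138]
t [0.4449 0.222 ]
[(np.float64(11.961615202554615), np.float64(0.007393720599171365)), (np.float64(19.592773771636587), np.float64(0.006838463844465419)), (np.float64(-71.6728872192952), np.float64(0.016311920804389243)), (np.float64(-69.97817747378079), np.float64(0.01729027808925595))]
t [0.4454 0.2224]
[(np.float64(23.161312221678333), np.float64(0.008559873016891551)), (np.float64(17.197102928783824), np.float64(0.006616763767760821)), (np.float64(-74.77141988538962), np.float64(0.01652812643329693)), (np.float64(-67.94237325666782), np.float64(0.01568534581581475))]
b [0.445  0.2213]
[(np.float64(19.487492152418394), np.float64(0.03671050733900624)), (np.float64(17.27356735531425), np.float64(0.036016071561704145)), (np.float64(-71.35843250661145), np.float64(0.02451004612523696)), (np.float64(-69.62161101000277), np.float64(0.023118844825708203))]
b [0.4455 0.2224]
[(np.float64(16.24831445470439), np.float64(0.03516078169566013)), (np.float64(20.167269204500666), np.float64(0.03672963927694139)), (np.float64(-68.8193357367268), np.float64(0.021436805173237296)), (np.float64(-72.88718806689673), np.float64(0.023870439666286367))]
```

The big bracket is at (0.445, 0.222) with its x axis at about 18.8°. Its tab top measures about 0.124, which agrees with the text. I'll turn the tool to match and align above it.

>>> step_arm --pt "-40 0 20 0 0 0" --pt "0 0 0 0 0 -10" --pt "0 0 0 0 0 -9.7" --pt "0 0 0 0 0 0"

```text
clock: 4.3
position: [0.4343, 0.2196, 0.2179]
ee_rot: [0.584, 0.812, -0.001, 0.001]
ft_force: [-0.8, 0.1, 0.2]
grip_width: 0.999
```

Run:
```python
from h import *
np.set_printoptions(precision=2,suppress=True)
print(goto([.445,.222,.094],down(np.radians(18.8))))
```

```text
(array([ -0.74,  10.94, 123.89]), array([-0.02,  0.18, -0.25]))
```

>>> step_arm --pt "0 11 20 0 0 0" --pt "0 0 30 0 0 0" --pt "0 0 30 0 0 0" --pt "0 0 0 0 0 0" --jaw 50 --force 60

```text
clock: 4.8
position: [0.4472, 0.2185, 0.137]
ee_rot: [0.594, 0.804, -0.001, 0.003]
ft_force: [-0.0, 0.3, -0.2]
grip_width: 0.588
```

```bash
python3 shot.py w4
python3 - <<'E'
from h import *
np.set_printoptions(precision=2,suppress=True)
print(goto([.445,.222,.094],down(np.radians(18.8))))
E
```

```text
w4 4.85 [0.4479 0.2191 0.1384] [[-0.294, 0.956, 0.005], [0.956, 0.294, -0.004], [-0.006, 0.004, -1.0]] [1.12 0.06 0.24]
(array([ 3.92, -2.12, 44.37]), array([ 0.22,  0.34, -1.68]))
```

View pics/w4.png

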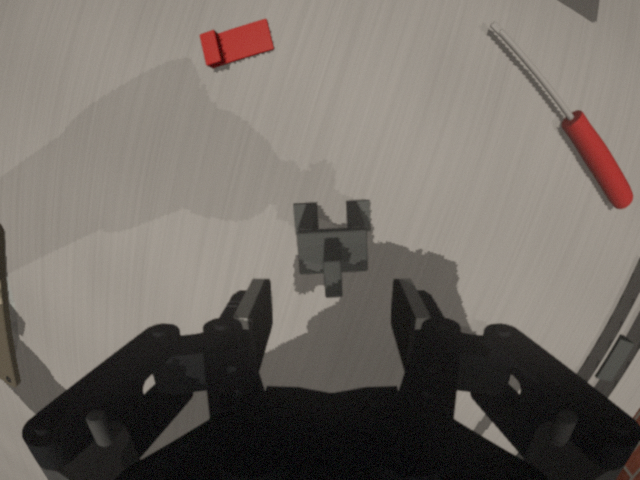

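w4 shows the tab at (333,280), centred between the pads and square to them. I'll descend and close.

>>> step_arm --pt "4 -2 15 0 0 -1.7" --pt "0 0 15 0 0 0" --pt "0 0 12 0 0 0" --pt "0 0 0 0 0 0"

```text
clock: 5.35
position: [0.4462, 0.2224, 0.0959]
ee_rot: [0.583, 0.813, 0.001, 0.005]
ft_force: [-0.5, -0.5, 0.3]
grip_width: 0.588
```

Run:
```python
from h import *
np.set_printoptions(precision=2,suppress=True)
print(goto([.445,.222,.094],down(np.radians(18.8))),manip.get_obs()["ft_force"])
```

```text
(array([ 0.  , -1.32,  1.87]), array([ 0.4 ,  0.38, -0.06])) [-0.54 -0.52  0.27]
```

>>> step_arm --pt "0 -1 1 0.4 0.4 0" --pt "0 0 0 0 0 0" --pt "0 0 0 0 0 0" --pt "0 0 0 0 0 0" --pt "0 0 0 0 0 0" --pt "0 0 0 0 0 0" --jaw 0 --force 60

```text
clock: 6.1
position: [0.4456, 0.2222, 0.0954]
ee_rot: [0.583, 0.813, 0.0, -0.0]
ft_force: [0.2, 0.7, -2.5]
grip_width: 0.089
```

The tab is gripped: the opening is 0.089, about 7.6 mm. I'll lift, turn towards the bar's direction and look at the bar from two places.

>>> step_arm --pt "0 0 -20 0 0 0" --pt "0 0 -35 0 0 0" --pt "0 0 -45 0 0 0" --pt "0 0 -45 0 0 0" --pt "0 0 -45 0 0 0" --pt "0 0 -40 0 0 0" --pt "0 0 0 0 0 10" --pt "0 0 0 0 0 10" --pt "0 0 0 0 0 2" --pt "-40 0 0 0 0 0" --pt "-50 0 0 0 0 0" --pt "-50 0 0 0 0 0" --pt "-40 20 0 0 0 0" --pt "-20 20 0 0 0 0" --pt "0 0 0 0 0 0"

```text
clock: 7.98
position: [0.4674, 0.0207, 0.3509]
ee_rot: [0.726, 0.688, 0.005, 0.003]
ft_force: [-0.9, 0.6, -2.8]
grip_width: 0.086
```

```bash
python3 shot.py w5
```

```text
w5 8.025 [0.467  0.0219 0.3512] [[0.052, 0.999, 0.012], [0.999, -0.052, 0.003], [0.003, 0.012, -1.0]] [-0.74  0.36 -2.35]
```

View pics/w5.png

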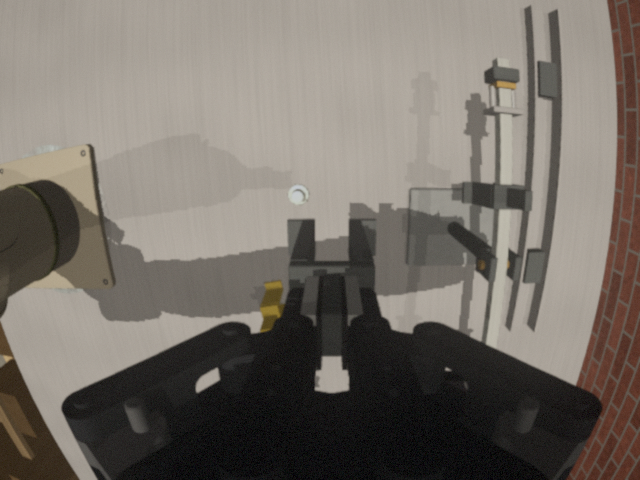

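w5 shows the left arm: the stop block at (503,76), the plate at about (504,110), the fixed bracket at (497,195) and the pivot post at (480,265). The held bracket is square to the jaws. Next are two views along the right arm.

>>> step_arm --pt "-50 10 0 0 0 0" --pt "-50 10 0 0 0 0" --pt "-50 0 0 0 0 0" --pt "-50 0 0 0 0 0" --pt "0 0 0 0 0 0"

```text
clock: 8.65
position: [0.4769, -0.176, 0.3555]
ee_rot: [0.72, 0.693, 0.007, 0.005]
ft_force: [0.6, 1.3, -2.8]
grip_width: 0.082
```

```bash
python3 shot.py w6
```

```text
w6 8.7 [ 0.4775 -0.1732  0.356 ] [[0.034, 0.999, 0.017], [0.999, -0.035, 0.004], [0.005, 0.017, -1.0]] [ 0.81  1.59 -2.09]
```

>>> step_arm --pt "-45 0 0 0 0 0" --pt "-45 0 0 0 0 0" --pt "0 0 0 0 0 0"

```text
clock: 9.07
position: [0.4763, -0.2581, 0.3583]
ee_rot: [0.715, 0.699, 0.009, 0.006]
ft_force: [-0.1, 1.4, -2.7]
grip_width: 0.084
```

```bash
python3 shot.py w7
```

```text
w7 9.125 [ 0.4771 -0.2556  0.3588] [[0.02, 1.0, 0.022], [1.0, -0.021, 0.006], [0.006, 0.022, -1.0]] [-0.37 -0.08 -2.27]
```

View pics/w6.png

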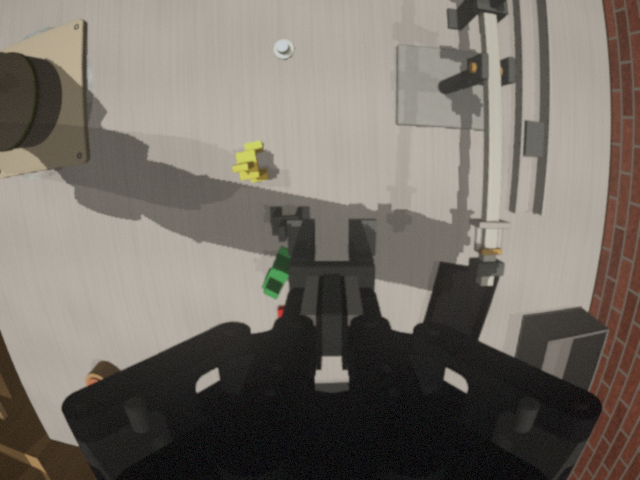

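View pics/w7.png

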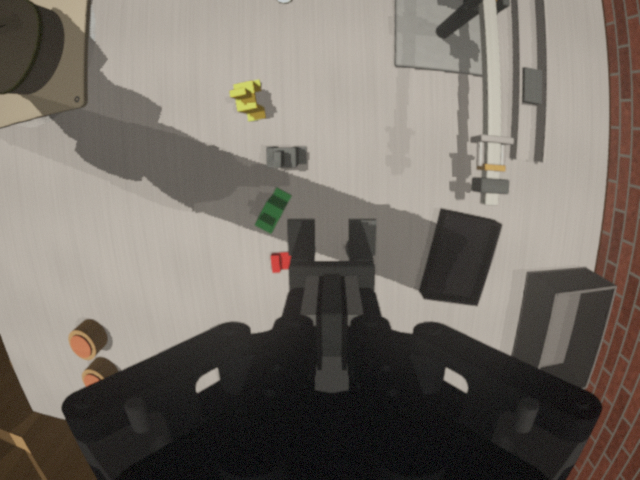

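Run:
```python
import cv2,numpy as np
def crop(f,x,y,w,h,k):
    im=cv2.imread(f)[y:y+h,x:x+w]
    im=cv2.resize(im,None,fx=k,fy=k,interpolation=cv2.INTER_CUBIC)
    for i in range(0,w,10): cv2.putText(im,str(x+i),(i*k,8),0,.3,(0,0,255)); cv2.line(im,(i*k+k//2,10),(i*k+k//2,14),(0,0,255))
    for i in range(0,h,10): cv2.putText(im,str(y+i),(0,i*k+k//2),0,.3,(0,0,255))
    return im
cv2.imwrite("pics/h1.png",np.hstack([crop("pics/w6.png",455,200,65,95,6),crop("pics/w7.png",455,115,65,95,6)]))
cv2.imwrite("pics/h2.png",np.hstack([crop("pics/w5.png",470,45,65,95,6),crop("pics/w6.png",430,40,100,95,4)[:380].copy() if 0 else crop("pics/w6.png",455,0,65,95,6)]))
```

```text
(no output)
```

View pics/h1.png

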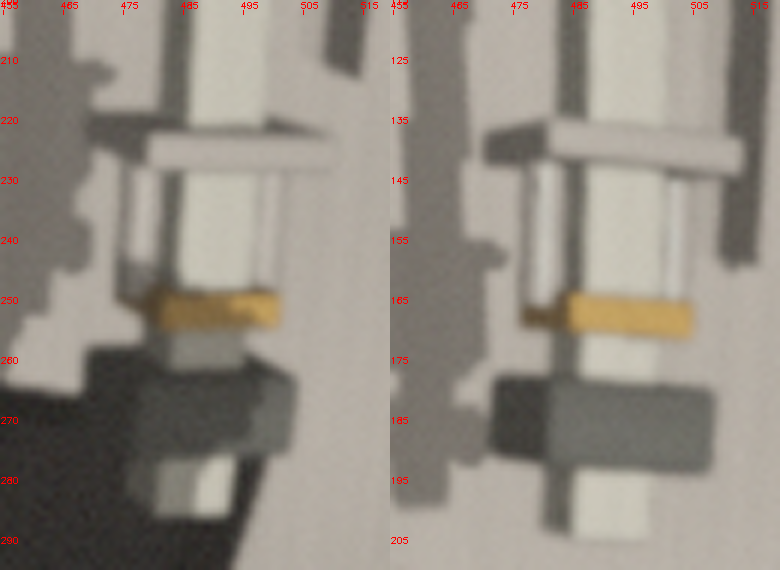

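View pics/h2.png

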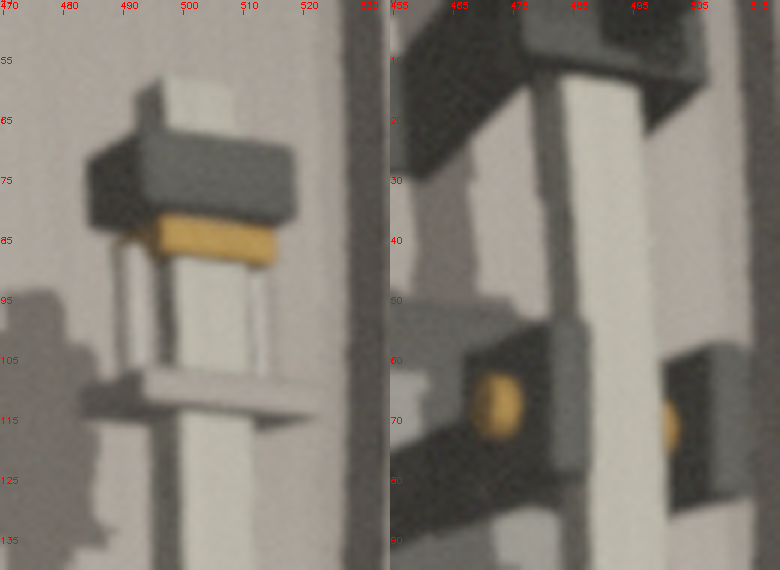

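Run:
```python
from h import *
import pickle
np.set_printoptions(precision=4,suppress=True)
L=lambda n:pickle.load(open(f"pics/{n}.pkl","rb"))
w5,w6,w7=L("w5"),L("w6"),L("w7");T=info("top");S=info("side")
tc=lambda x,y:(245+x/4-.375,180+y/4-.375)
r=lambda X,Y,x0,y0:(x0+X/6-.42,y0+Y/6-.42)
RE6=r(192,517,455,200);RE7=r(220,540,455,115);LE5=r(200,77,470,45)
sc=lambda x,y:(310+x/4-.375,180+y/4-.375)
a=[ray(w6,RE6,1),ray(w7,RE7,1),ray(T,tc(720,118))]
print("Rend w6w7",*tri(*a[:2]));print("Rend all",*tri(*a));print("w7+T",*tri(a[1],a[2]))
print("R on plane .186",plane(w6,RE6,.186,1),plane(w7,RE7,.186,1),plane(T,tc(720,118),.186))
b=[ray(w5,LE5,1),ray(T,tc(48,87))]
print("Lend",*tri(*b));print("L plane .148",plane(w5,LE5,.148,1),plane(T,tc(48,87),.148))
# plates
p6=r((150+335)/2,135.5,455,200);p7=r((158+352)/2,129,455,115)
print("Rplate",*tri(ray(w6,p6,1),ray(w7,p7,1)),plane(w6,p6,.187,1),plane(w7,p7,.187,1))
p5=r(229,406,470,45)
print("Lplate",plane(w5,p5,.161,1), plane(T,tc(141,90),.161), plane(T,tc(614,108),.187))
```

```text
Rend w6w7 [ 0.6263 -0.2534  0.1863] [np.float64(0.00014965416861216849), np.float64(0.00014965416861211381)]
Rend all [ 0.6293 -0.2561  0.1803] [np.float64(4.084488177500943e-05), np.float64(0.001575623891476647), np.float64(0.0015361271642406785)]
w7+T [ 0.6294 -0.2561  0.1801] [np.float64(0.0015556144715470216), np.float64(0.0015556144715470864)]
R on plane .186 [ 0.6265 -0.2535  0.186 ] [ 0.6262 -0.2534  0.186 ] [ 0.6286 -0.2564  0.186 ]
Lend [0.649  0.1648 0.1415] [np.float64(0.000388921677015246), np.float64(0.0003889216770153099)]
L plane .148 [0.6457 0.1638 0.148 ] [0.648  0.1634 0.148 ]
Rplate [ 0.6299 -0.19    0.1851] [np.float64(4.441599430541843e-05), np.float64(4.441599430548513e-05)] [ 0.629  -0.1895  0.187 ] [ 0.629 -0.19   0.187]
Lplate [0.6411 0.1069 0.161 ] [0.6447 0.1028 0.161 ] [ 0.6336 -0.191   0.187 ]
```

The bar's midpoint comes out at about (0.636, -0.0448) with a yaw of 2.65°. The right end measures 0.186 high, which agrees with a 0.09 rad tilt. The right plate face is about 147 mm from the pivot and the left about 151 mm. Next I'll hover over the right arm at s = -112 mm.

```bash
cat >> h.py <<'E'
MID=np.array([.636,-.0448]);YAW=np.radians(2.65);DIR=np.array([np.sin(YAW),np.cos(YAW)])
def bar(s,z): return np.array([*(MID+s*DIR),z])
def rel():
    o=manip.get_obs(); d=o["position"][:2]-MID; c=np.array([DIR[1],-DIR[0]])
    print("t",round(float(o["clock"]),2),"s %.1f x %.1f z %.1f"%(d@DIR*1e3,d@c*1e3,o["position"][2]*1e3),"F",o["ft_force"].round(2),"Fs %.2f"%(o["ft_force"][:2]@DIR),"M",o["torque"].round(2),"w",round(float(o["grip_width"]),3))
    return o
E
python3 - <<'E'
from h import *
np.set_printoptions(precision=2,suppress=True)
rel();print(goto(bar(-.112,.33),down(-YAW)))
E
```

```text
t 9.12 s -217.9 x -149.0 z 358.8 F [-0.37 -0.08 -2.27] Fs -0.10 M [ 0.15 -0.02 -0.01] w 0.082
(array([101.89, 151.02,  32.66]), array([ 1.23, -0.36,  1.48]))
```

>>> step_arm --pt "0 0 0 1.2 -0.4 1.5" --pt "25 38 5 0 0 0" --pt "25 38 5 0 0 0" --pt "25 38 5 0 0 0" --pt "25 38 5 0 0 0" --pt "0 0 0 0 0 0"

```text
clock: 9.88
position: [0.639, -0.1421, 0.3438]
ee_rot: [0.718, 0.696, 0.004, 0.001]
ft_force: [0.2, 0.1, -3.5]
grip_width: 0.084
```

```bash
python3 - <<'E'
from h import *
np.set_printoptions(precision=2,suppress=True)
rel();print(goto(bar(-.112,.33),down(-YAW)))
E
python3 shot.py w8
```

```text
t 9.88 s -97.1 x 7.5 z 343.8 F [ 0.21  0.05 -3.53] Fs 0.06 M [-0.03  0.03  0.04] w 0.084
(array([-14.84,  -7.78,  13.66]), array([ 0.33, -0.24,  0.9 ]))
w8 9.925 [ 0.6382 -0.1436  0.3447] [[0.032, 0.999, 0.007], [0.999, -0.032, 0.003], [0.003, 0.007, -1.0]] [-1.66  0.3  -2.29]
```

View pics/w8.png

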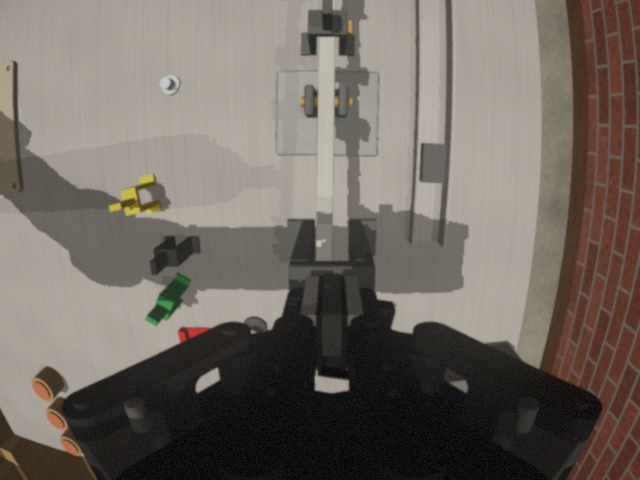

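w8 shows the bar running through the slot. The bar's centre is at about column 324 and the slot's at about 332, which matches the 7.5 mm computed offset. I'll correct that.

>>> step_arm --pt "-15 -8 10 0.3 -0.2 0.9" --pt "0 0 10 0 0 0" --pt "0 0 0 0 0 0"

```text
clock: 10.3
position: [0.6274, -0.1599, 0.3248]
ee_rot: [0.725, 0.689, -0.0, 0.002]
ft_force: [0.4, 0.0, -3.8]
grip_width: 0.082
```

```bash
python3 - <<'E'
from h import *
np.set_printoptions(precision=2,suppress=True)
rel();print(goto(bar(-.112,.31),down(-YAW)))
E
python3 shot.py w9
python3 - <<'E'
from h import *
im=cv2.imread("pics/w9.png")
for r in (150,180,200,210):
    row=im[r,270:400].mean(1); print(r,[int(v) for v in row[25:90]])
cv2.imwrite("pics/i.png",cv2.resize(im[60:280,260:410],None,fx=2.7,fy=2.7,interpolation=cv2.INTER_CUBIC))
E
```

```text
t 10.3 s -115.4 x -3.2 z 324.8 F [ 0.43  0.04 -3.82] Fs 0.06 M [-0.    0.07 -0.01] w 0.082
(array([ 3.45,  3.19, 14.81]), array([ 0.12,  0.13, -0.24]))
w9 10.35 [ 0.6276 -0.1603  0.3254] [[0.051, 0.999, 0.003], [0.999, -0.051, -0.003], [-0.003, 0.003, -1.0]] [ 0.4  -0.68 -1.82]
150 [161, 160, 162, 163, 163, 168, 170, 170, 170, 172, 173, 175, 174, 174, 175, 174, 174, 172, 174, 173, 170, 171, 170, 173, 172, 173, 174, 174, 172, 171, 168, 170, 169, 164, 173, 183, 189, 188, 185, 185, 187, 185, 186, 187, 189, 187, 186, 186, 186, 185, 181, 174, 172, 171, 168, 170, 168, 170, 171, 169, 168, 165, 144, 119, 109]
180 [159, 157, 159, 160, 164, 166, 168, 170, 172, 173, 173, 174, 172, 173, 173, 174, 172, 174, 172, 173, 173, 172, 171, 172, 172, 172, 171, 174, 172, 172, 171, 171, 172, 170, 175, 185, 191, 190, 189, 189, 188, 188, 188, 189, 188, 189, 189, 188, 188, 187, 181, 171, 171, 172, 172, 171, 169, 171, 173, 171, 171, 164, 155, 142, 118]
200 [157, 157, 160, 158, 160, 166, 170, 168, 168, 170, 171, 172, 172, 170, 170, 171, 171, 171, 172, 172, 170, 170, 169, 169, 168, 170, 173, 171, 171, 171, 170, 170, 167, 169, 172, 181, 189, 192, 191, 190, 188, 188, 188, 190, 189, 187, 187, 187, 186, 186, 181, 169, 169, 172, 172, 170, 167, 167, 168, 167, 169, 166, 152, 127, 111]
210 [156, 155, 158, 159, 155, 156, 158, 156, 156, 157, 161, 160, 159, 159, 158, 163, 167, 170, 170, 169, 169, 169, 170, 166, 167, 166, 169, 172, 169, 169, 168, 169, 166, 167, 165, 167, 173, 179, 178, 179, 177, 178, 178, 178, 179, 177, 177, 176, 176, 175, 172, 162, 158, 142, 119, 111, 111, 108, 110, 110, 112, 112, 109, 112, 107]
```

View pics/i.png

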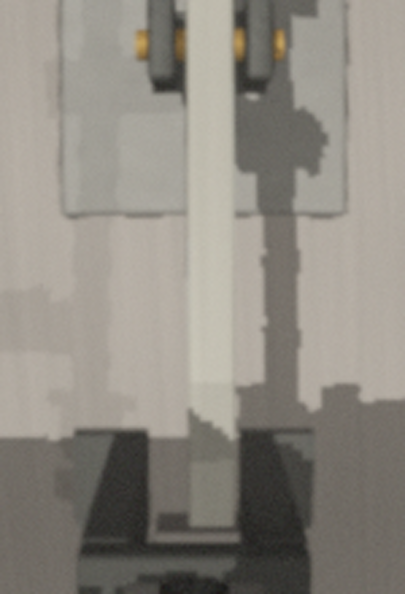

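Run:
```python
from h import *
import pickle
c=np.array([DIR[1],-DIR[0]])
w9=pickle.load(open("pics/w9.pkl","rb"));w8=pickle.load(open("pics/w8.pkl","rb"))
for n,w in(("w8",w8),("w9",w9)):
  g=cv2.imread(f"pics/{n}.png").mean(2)
  for r in (170,185,200):
    row=cv2.GaussianBlur(g[r-2:r+3].mean(0)[None].astype(np.float32),(3,1),0)[0]; d=np.diff(row); k=333 if n=="w9" else 325
    a=int(np.argmax(d[k-18:k+12]))+k-18+.5; b=int(np.argmin(d[k+2:k+28]))+k+2+.5
    for p in (a,b):
      X=plane(w,(p,r),.167,1); s=(X[:2]-MID)@DIR; X=plane(w,(p,r),.167-s*.09,1)
      print(n,r,p,X.round(4),"s %.1f x %.1f"%((X[:2]-MID)@DIR*1e3,(X[:2]-MID)@c*1e3))
```

```text
w8 170 317.5 [ 0.6276 -0.1047  0.1725] s -60.2 x -5.6
w8 170 347.5 [ 0.6529 -0.1055  0.1724] s -59.9 x 19.7
w8 185 317.5 [ 0.6272 -0.1174  0.1736] s -72.9 x -5.4
w8 185 346.5 [ 0.6517 -0.1182  0.1736] s -72.6 x 19.1
w8 200 333.5 [ 0.6403 -0.1305  0.1748] s -85.4 x 8.3
w8 200 346.5 [ 0.6514 -0.1309  0.1748] s -85.3 x 19.4
w9 170 329.5 [ 0.6264 -0.1219  0.174 ] s -77.5 x -6.0
w9 170 357.5 [ 0.6485 -0.123   0.174 ] s -77.5 x 16.1
w9 185 329.5 [ 0.6258 -0.1338  0.1751] s -89.3 x -6.0
w9 185 357.5 [ 0.648  -0.1348  0.1751] s -89.4 x 16.1
w9 200 329.5 [ 0.6252 -0.1456  0.1763] s -101.2 x -6.1
w9 200 357.5 [ 0.6474 -0.1467  0.1763] s -101.3 x 16.1
```

The bar's centre is consistent within 1 mm. I'll shift +4 mm across and lower to just above the bar.

>>> step_arm --pt "3 4 15 0.1 0.1 -0.2" --pt "0 0 20 0 0 0" --pt "0 0 0 0 0 0"

```text
clock: 10.72
position: [0.6321, -0.1574, 0.2885]
ee_rot: [0.724, 0.69, 0.0, 0.001]
ft_force: [-0.1, 0.6, -2.2]
grip_width: 0.082
```

```bash
python3 - <<'E'
from h import *
np.set_printoptions(precision=2,suppress=True)
rel();print(goto(bar(-.112,.20),down(-YAW)))
E
python3 shot.py w10
python3 - <<'E'
from h import *
im=cv2.imread("pics/w10.png")
cv2.imwrite("pics/j.png",cv2.resize(im[100:280,260:410],None,fx=3,fy=3,interpolation=cv2.INTER_CUBIC))
E
```

```text
t 10.72 s -112.7 x 1.4 z 288.5 F [-0.08  0.61 -2.21] Fs 0.61 M [-0.01  0.01 -0.02] w 0.082
(array([ 0.71, -1.47, 88.46]), array([ 0.07,  0.03, -0.07]))
w10 10.775 [ 0.6326 -0.1573  0.2896] [[0.047, 0.999, 0.003], [0.999, -0.047, -0.001], [-0.001, 0.003, -1.0]] [-0.28  0.66 -3.4 ]
```

View pics/j.png

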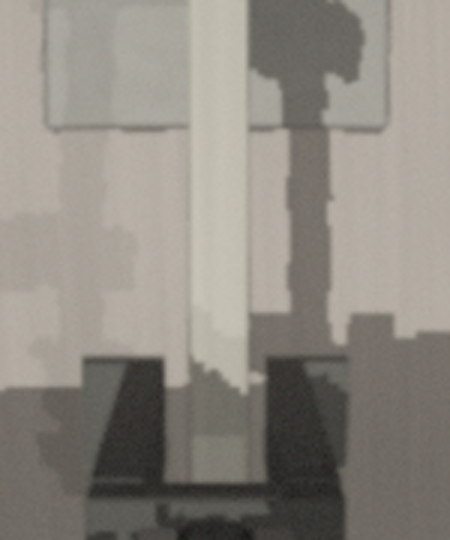

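The slot and bar centres agree to about 1.5 px, so I'll lower over the bar.

>>> step_arm --pt "0 0 20 0 0 0" --pt "0 0 20 0 0 0" --pt "0 0 20 0 0 0" --pt "0 0 15 0 0 0" --pt "0 0 0 0 0 0"

```text
clock: 11.4
position: [0.6352, -0.1568, 0.2165]
ee_rot: [0.723, 0.69, 0.003, 0.004]
ft_force: [-0.0, 0.8, -2.6]
grip_width: 0.08
```

```bash
python3 - <<'E'
from h import *
np.set_printoptions(precision=2,suppress=True)
rel();print(goto(bar(-.112,.1824),down(-YAW)))
E
python3 shot.py w11
python3 - <<'E'
from h import *
im=cv2.imread("pics/w11.png")
cv2.imwrite("pics/k.png",cv2.resize(im[100:280,260:410],None,fx=3,fy=3,interpolation=cv2.INTER_CUBIC))
E
```

```text
t 11.4 s -111.9 x 4.4 z 216.5 F [-0.03  0.8  -2.6 ] Fs 0.80 M [-0.09  0.03 -0.02] w 0.08
(array([-0.05, -4.71, 34.06]), array([ 0.5 ,  0.06, -0.03]))
w11 11.45 [ 0.6356 -0.1569  0.2174] [[0.047, 0.999, 0.01], [0.999, -0.047, -0.002], [-0.001, 0.01, -1.0]] [ 0.3  -0.27 -3.27]
```

View pics/k.png

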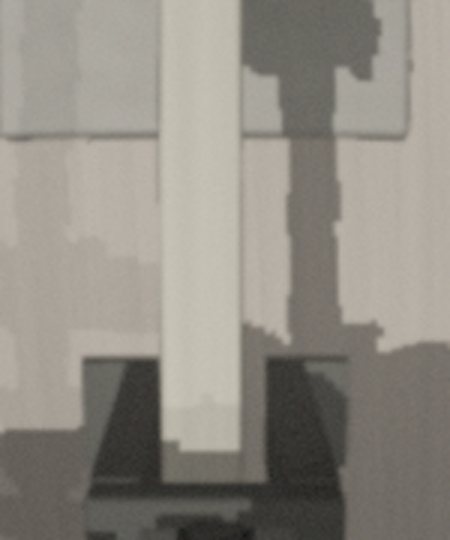

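The bracket drifted about 4 mm in +x during the descent. I'll correct that before seating it.

>>> step_arm --pt "0 -4 0 0.5 0 0" --pt "0 0 0 0 0 0" --pt "0 0 10 0 0 0" --pt "0 0 0 0 0 0"

```text
clock: 11.95
position: [0.6323, -0.1567, 0.2091]
ee_rot: [0.723, 0.69, 0.001, 0.002]
ft_force: [0.9, 1.0, -3.7]
grip_width: 0.082
```

```bash
python3 - <<'E'
from h import *
np.set_printoptions(precision=2,suppress=True)
rel();print(goto(bar(-.112,.1824),down(-YAW)))
E
python3 shot.py w12
python3 - <<'E'
from h import *
im=cv2.imread("pics/w12.png")
cv2.imwrite("pics/l.png",cv2.resize(im[0:290,200:460],None,fx=2,fy=2,interpolation=cv2.INTER_CUBIC))
E
```

```text
t 11.95 s -112.0 x 1.5 z 209.1 F [ 0.91  1.   -3.71] Fs 1.04 M [ 0.03 -0.02  0.  ] w 0.082
(array([ 0.  , -1.62, 26.7 ]), array([ 0.23,  0.1 , -0.04]))
w12 12.0 [ 0.6327 -0.1567  0.2098] [[0.047, 0.999, 0.005], [0.999, -0.047, -0.002], [-0.002, 0.005, -1.0]] [ 0.8   1.13 -3.14]
```

View pics/l.png

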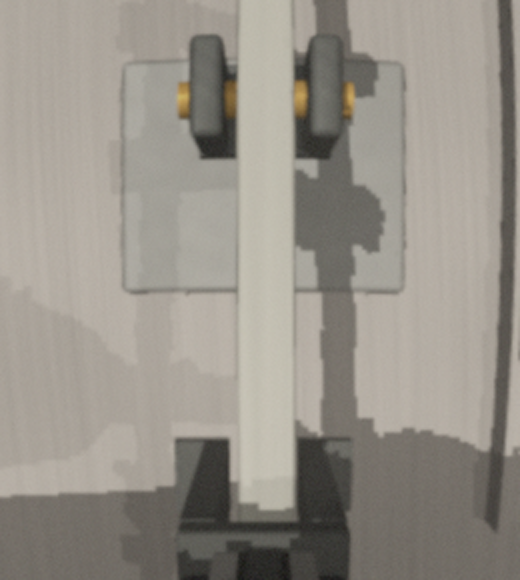

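It's centred now. I'll lower to the level-bar height of about 0.183, in small rows.

>>> step_arm --pt "0 -1 8 0.2 0.1 0" --pt "0 0 8 0 0 0" --pt "0 0 6 0 0 0" --pt "0 0 4 0 0 0" --pt "0 0 0 0 0 0"

```text
clock: 12.62
position: [0.6318, -0.1573, 0.1821]
ee_rot: [0.724, 0.69, 0.0, 0.001]
ft_force: [-1.6, -0.0, -1.6]
grip_width: 0.083
```

```bash
python3 - <<'E'
from h import *
np.set_printoptions(precision=2,suppress=True)
rel();print(goto(bar(-.112,.1824),down(-YAW)))
cv2.imwrite("pics/side1.png",cv2.resize(manip.camera("side")[150:350,250:450],None,fx=3,fy=3,interpolation=cv2.INTER_CUBIC))
E
python3 shot.py w13
```

```text
t 12.62 s -112.6 x 1.0 z 182.1 F [-1.64 -0.03 -1.57] Fs -0.10 M [0.04 0.16 0.02] w 0.083
(array([ 0.59, -1.  , -0.27]), array([ 0.09,  0.04, -0.07]))
w13 12.725 [ 0.6319 -0.1572  0.1825] [[0.047, 0.999, 0.002], [0.999, -0.047, -0.001], [-0.001, 0.002, -1.0]] [-1.08 -0.64 -1.95]
```

View pics/side1.png

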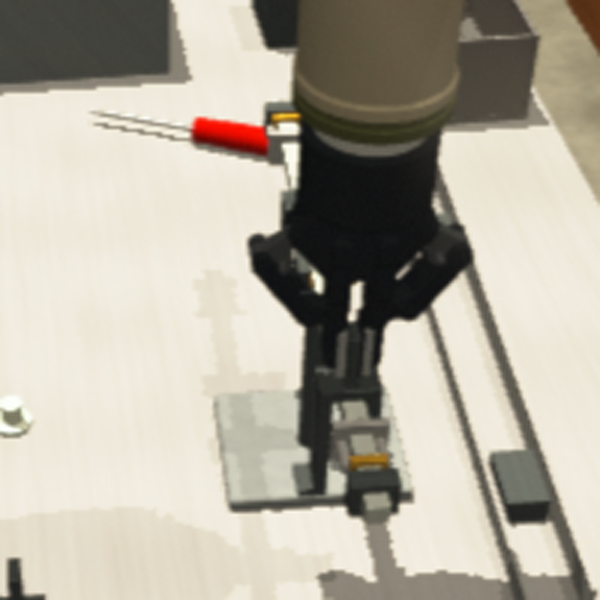

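View pics/w13.png

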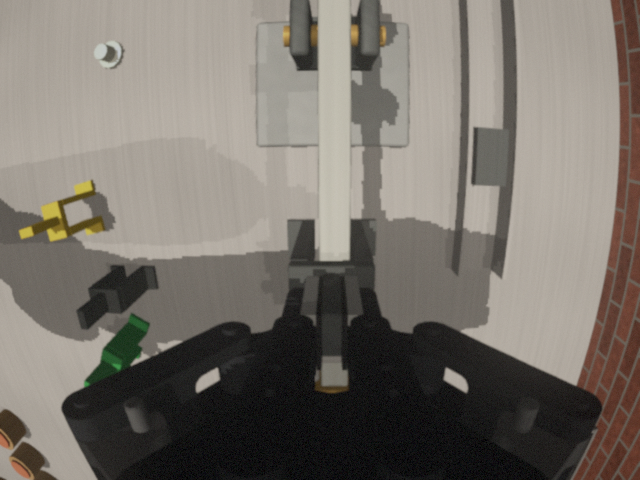

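The bracket is seated: about 1 N of its weight has transferred and the bar looks near level. I'll slide outwards, stopping short of the expected contact.

>>> step_arm --pt "-6 0 0 0 0 0" --pt "-6 0 0 0 0 0" --pt "-4 0 0 0 0 0" --pt "0 0 0 0 0 0"

```text
clock: 13.22
position: [0.6314, -0.1744, 0.1831]
ee_rot: [0.724, 0.69, 0.001, 0.001]
ft_force: [-0.8, 0.7, -1.9]
grip_width: 0.085
```

Run:
```python
from h import *
np.set_printoptions(precision=2,suppress=True)
rel();print(goto(bar(-.135,.1824),down(-YAW)))
```

```text
t 13.22 s -129.6 x 1.4 z 183.1 F [-0.82  0.7  -1.94] Fs 0.67 M [-0.19  0.05  0.  ] w 0.085
(array([-5.37, -1.36,  0.69]), array([ 0.17,  0.03, -0.07]))
```

>>> step_arm --pt "-2 -1 0.5 0 0 0" --pt "-2 0 0 0 0 0" --pt "0 0 0 0 0 0"

```text
clock: 13.6
position: [0.6302, -0.1783, 0.1826]
ee_rot: [0.724, 0.69, 0.001, 0.001]
ft_force: [0.2, 0.1, -1.8]
grip_width: 0.081
```

Run:
```python
from h import *
np.set_printoptions(precision=2,suppress=True)
rel();print(goto(bar(-.135,.1824),down(-YAW)))
```

```text
t 13.6 s -133.6 x 0.4 z 182.6 F [ 0.22  0.13 -1.8 ] Fs 0.14 M [-0.14 -0.11  0.01] w 0.081
(array([-1.41, -0.37,  0.21]), array([ 0.18,  0.02, -0.05]))
```

>>> step_arm --pt "-2 0 0 0 0 0" --pt "0 0 0 0 0 0"

```text
clock: 13.85
position: [0.6302, -0.1796, 0.1826]
ee_rot: [0.723, 0.691, 0.001, 0.001]
ft_force: [-0.2, 1.4, -3.0]
grip_width: 0.079
```

```bash
python3 -c "
from h import *
rel()"
```

```text
t 13.85 s -134.9 x 0.4 z 182.6 F [-0.19  1.37 -2.96] Fs 1.36 M [0.22 0.03 0.01] w 0.079
```

>>> step_arm --pt "-1.5 0 0 0 0 0" --pt "0 0 0 0 0 0"

```text
clock: 14.1
position: [0.6301, -0.1801, 0.1825]
ee_rot: [0.723, 0.691, 0.001, 0.0]
ft_force: [-0.1, 2.1, -2.1]
grip_width: 0.081
```

```bash
python3 -c "
from h import *
rel()"
```

```text
t 14.1 s -135.5 x 0.4 z 182.5 F [-0.14  2.06 -2.09] Fs 2.05 M [ 0.45  0.01 -0.01] w 0.081
```

The contact force is building: Fs is 2 N at s = -135.5.

>>> step_arm --pt "-2 0 0 0 0 0" --pt "0 0 0 0 0 0"

```text
clock: 14.35
position: [0.63, -0.181, 0.1823]
ee_rot: [0.723, 0.691, 0.002, -0.0]
ft_force: [-0.1, 4.3, -1.7]
grip_width: 0.083
```

```bash
python3 -c "
from h import *
rel()"
```

```text
t 14.35 s -136.3 x 0.4 z 182.3 F [-0.13  4.28 -1.73] Fs 4.27 M [0.87 0.03 0.09] w 0.083
```

>>> step_arm --pt "-1 0 0 0 0 0" --pt "0 0 0 0 0 0"

```text
clock: 14.6
position: [0.63, -0.1813, 0.1822]
ee_rot: [0.722, 0.692, 0.002, -0.001]
ft_force: [-1.0, 4.9, -3.2]
grip_width: 0.079
```

```bash
python3 -c "
from h import *
rel()"
```

```text
t 14.6 s -136.7 x 0.3 z 182.2 F [-1.    4.86 -3.17] Fs 4.81 M [ 1.05  0.09 -0.04] w 0.079
```

>>> step_arm --pt "-1.2 0 0 0 0 0" --pt "0 0 0 0 0 0" --pt "0 0 0 0 0 0"

```text
clock: 14.98
position: [0.63, -0.1815, 0.1821]
ee_rot: [0.722, 0.692, 0.002, -0.001]
ft_force: [0.2, 4.8, -2.6]
grip_width: 0.082
```

```bash
python3 -c "
from h import *
rel();print(goto(bar(-.1365,.1824),down(-YAW)))"; python3 shot.py w14
```

```text
t 14.97 s -136.8 x 0.3 z 182.1 F [ 0.25  4.83 -2.58] Fs 4.83 M [ 1.03  0.04 -0.02] w 0.082
(array([ 0.29914572, -0.32172689, -0.26058743]), array([ 0.10013798, -0.2974578 ,  0.20479212]))
w14 15.025 [ 0.63   -0.1815  0.1822] [[0.043, 0.999, 0.002], [0.999, -0.043, 0.005], [0.005, 0.002, -1.0]] [-0.61  5.62 -2.  ]
```

View pics/w14.png

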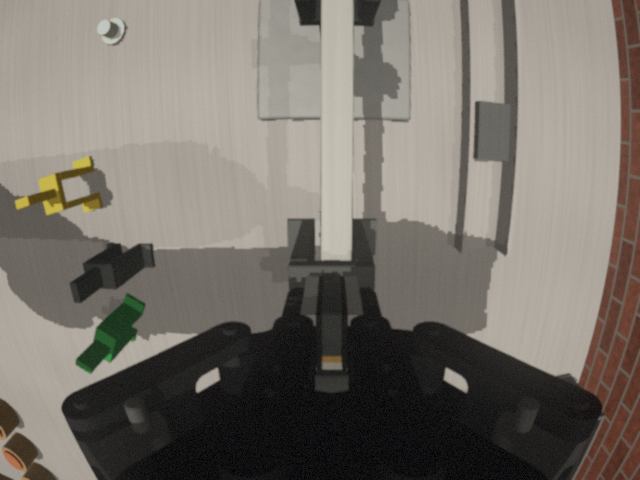

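>>> step_arm --pt "-1.5 0 0 0 0 0" --pt "0 0 0 0 0 0" --pt "0 0 0 0 0 0"

```text
clock: 15.4
position: [0.63, -0.1817, 0.182]
ee_rot: [0.722, 0.692, 0.003, -0.002]
ft_force: [0.1, 4.7, -1.9]
grip_width: 0.084
```

```bash
python3 -c "
from h import *
rel();print(goto(bar(-.1365,.1824),down(-YAW)))"
```

```text
t 15.4 s -137.0 x 0.3 z 182.0 F [ 0.1   4.67 -1.92] Fs 4.67 M [ 1.2   0.06 -0.07] w 0.084
(array([ 0.53823074, -0.31488624, -0.36023969]), array([ 0.08452898, -0.3927776 ,  0.26825973]))
```

Pressed at about 5–6 N for well over 0.15 s. Letting go.

>>> step_arm --pt "0 0 0 0 0 0" --pt "0 0 0 0 0 0" --pt "0 0 0 0 0 0" --pt "0 0 0 0 0 0" --jaw 40

```text
clock: 15.9
position: [0.6303, -0.1859, 0.1833]
ee_rot: [0.723, 0.691, 0.002, 0.001]
ft_force: [0.6, 0.5, -1.3]
grip_width: 0.471
```

```bash
python3 -c "
from h import *
rel()
cv2.imwrite('pics/side2.png',cv2.resize(manip.camera('side')[150:350,250:450],None,fx=3,fy=3,interpolation=cv2.INTER_CUBIC))
"; python3 shot.py w15
```

```text
t 15.9 s -141.2 x 0.8 z 183.3 F [ 0.65  0.55 -1.26] Fs 0.58 M [-0.    0.01  0.02] w 0.471
w15 16.0 [ 0.6303 -0.1857  0.1833] [[0.045, 0.999, 0.004], [0.999, -0.045, 0.002], [0.002, 0.004, -1.0]] [ 0.47  0.68 -0.81]
```

View pics/side2.png

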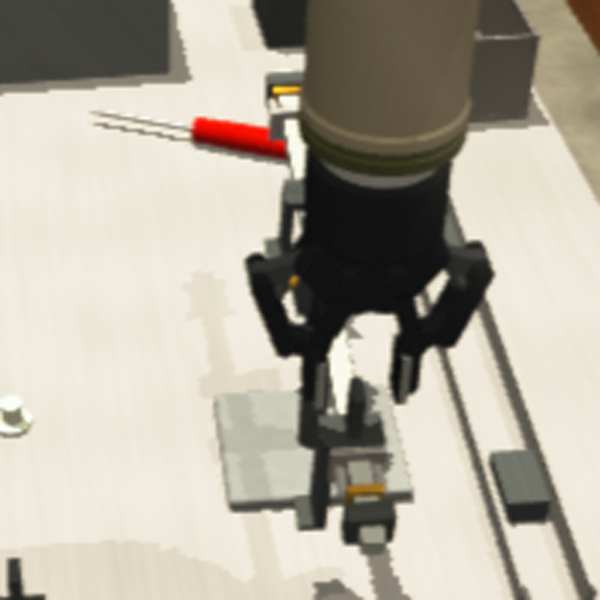

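View pics/w15.png

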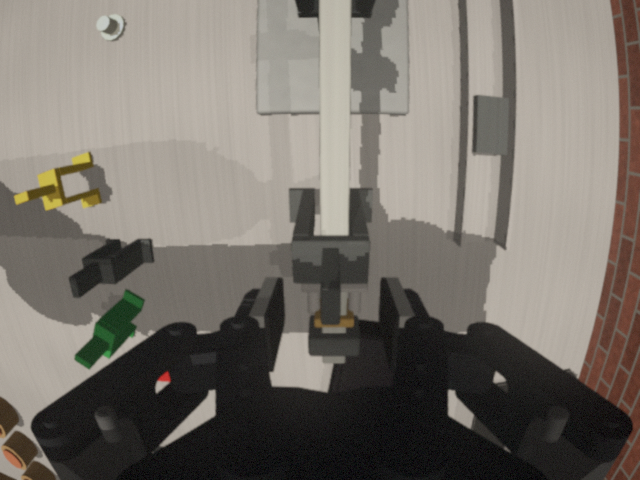

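Released. The bar has swung right-down and the bracket hangs clear between the pads. I'll rise straight up.

>>> step_arm --pt "0 0 -20 0 0 0" --pt "0 0 -30 0 0 0" --pt "0 0 -40 0 0 0" --pt "0 0 -40 0 0 0" --pt "0 0 -30 0 0 0" --pt "0 0 0 0 0 0"

```text
clock: 16.75
position: [0.6295, -0.1854, 0.3566]
ee_rot: [0.723, 0.691, 0.004, 0.003]
ft_force: [0.1, 0.4, -0.2]
grip_width: 0.467
```

```bash
python3 -c "
from h import *
rel()
cv2.imwrite('pics/side3.png',cv2.resize(manip.camera('side')[150:350,250:450],None,fx=3,fy=3,interpolation=cv2.INTER_CUBIC))
"
```

```text
t 16.75 s -140.7 x -0.0 z 356.6 F [ 0.13  0.36 -0.19] Fs 0.36 M [ 0.01 -0.03  0.02] w 0.467
```

View pics/side3.png

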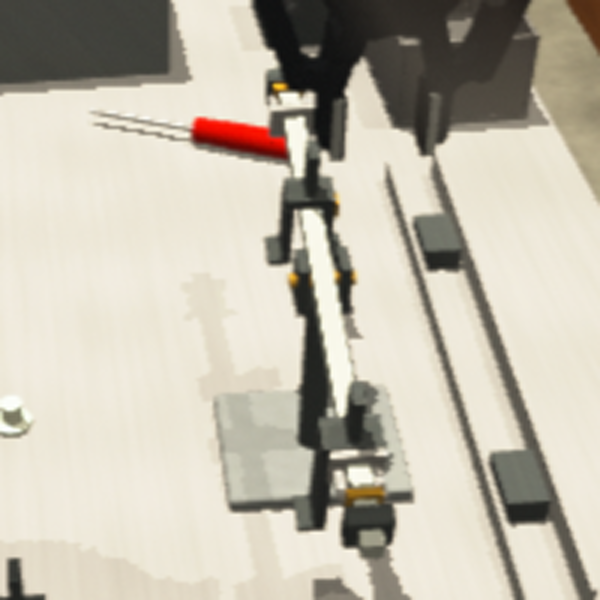

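The big bracket hangs at the right stop with the bar right-down. Now the small bracket.

>>> step_arm --pt "-5 -45 0 0 0 0" --pt "-5 -45 10 0 0 0" --pt "-5 -45 35 0 0 0" --pt "-5 -45 35 0 0 0" --pt "-10 -25 40 0 0 0" --pt "0 0 0 0 0 0"

```text
clock: 17.55
position: [0.4147, -0.2052, 0.2256]
ee_rot: [0.723, 0.691, 0.002, -0.001]
ft_force: [-0.1, -0.0, 0.5]
grip_width: 0.47
```

```bash
python3 shot.py w16
```

```text
w16 17.6 [ 0.4169 -0.205   0.2277] [[0.044, 0.999, 0.005], [0.999, -0.044, 0.004], [0.004, 0.005, -1.0]] [ 0.75 -0.42  0.36]
```

>>> step_arm --pt "30 0 0 0 0 0" --pt "25 0 0 0 0 0" --pt "0 0 0 0 0 0"

```text
clock: 17.98
position: [0.4236, -0.1476, 0.2318]
ee_rot: [0.722, 0.692, 0.005, 0.003]
ft_force: [-0.6, -1.1, 0.7]
grip_width: 0.467
```

```bash
python3 shot.py w17
```

```text
w17 18.025 [ 0.4235 -0.1487  0.2318] [[0.043, 0.999, 0.011], [0.999, -0.043, 0.003], [0.003, 0.011, -1.0]] [0.64 0.57 1.38]
```

View pics/w16.png

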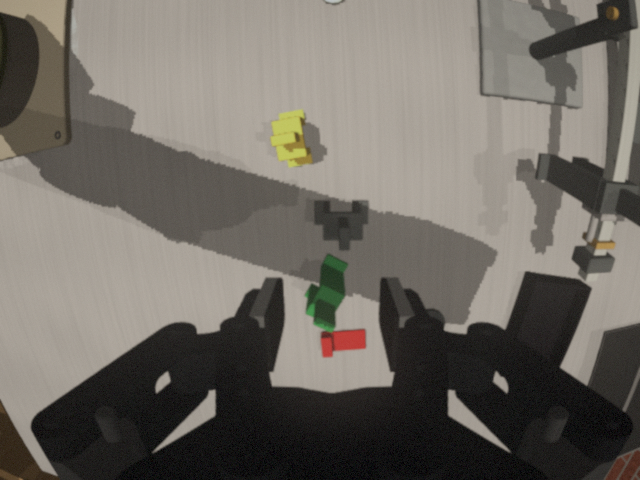

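View pics/w17.png

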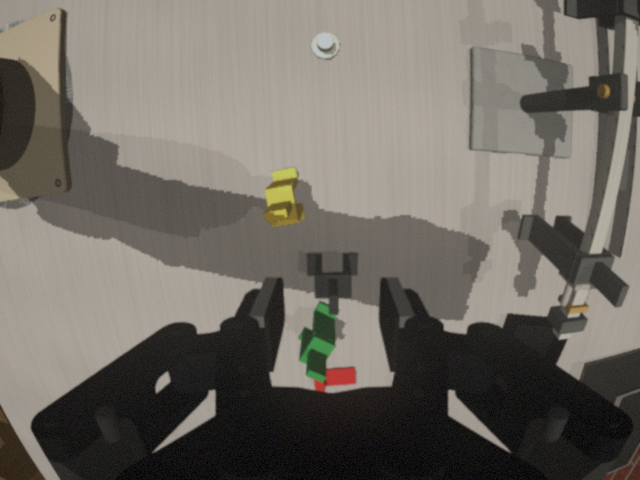

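Run:
```python
import cv2,numpy as np
def crop(f,x,y,w,h,k):
    im=cv2.imread(f)[y:y+h,x:x+w]; im=np.clip((im.astype(float)-20)*2.6,0,255).astype(np.uint8)
    im=cv2.resize(im,None,fx=k,fy=k,interpolation=cv2.INTER_CUBIC)
    for i in range(0,w,10): cv2.putText(im,str(x+i),(i*k,8),0,.3,(0,0,255)); cv2.line(im,(i*k+k//2,10),(i*k+k//2,14),(0,0,255))
    for i in range(0,h,10): cv2.putText(im,str(y+i),(0,i*k+k//2),0,.3,(0,0,255))
    return im
cv2.imwrite("pics/m.png",np.hstack([crop("pics/w16.png",308,192,65,65,6),crop("pics/w17.png",300,248,65,65,6)]))
```

```text
(no output)
```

View pics/m.png

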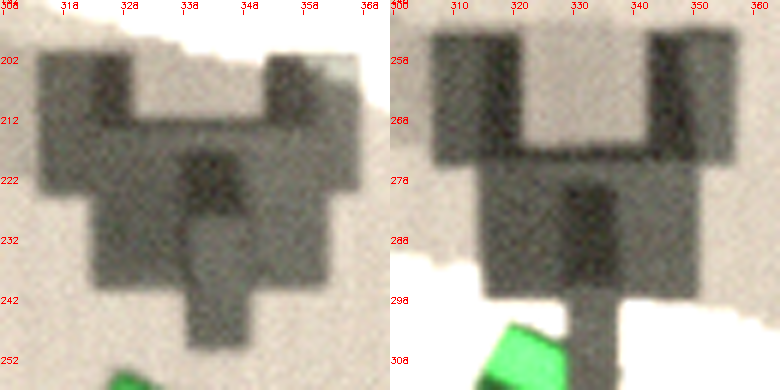

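Run:
```python
from h import *
import pickle
np.set_printoptions(precision=4,suppress=True)
A=pickle.load(open("pics/w16.pkl","rb"));B=pickle.load(open("pics/w17.pkl","rb"))
fa=lambda X,Y:(308+X/6-.42,192+Y/6-.42);fb=lambda X,Y:(300+X/6-.42,248+Y/6-.42)
print("tab",*tri(ray(A,fa(217,283),1),ray(B,fb(203,339),1)),plane(A,fa(217,283),.101,1),plane(B,fb(203,339),.101,1))
print("bridge",*tri(ray(A,fa(208.5,209),1),ray(B,fb(200,231),1)),plane(A,fa(208.5,209),.063,1),plane(B,fb(200,231),.063,1))
for cam,f,q in((A,fa,[(90,288),(327,288),(186,348),(248,348)]),(B,fb,[(95,298),(308,298),(88,165),(310,165)])):
    X=[plane(cam,f(*p),.063 if i<2 or cam is B else .101,1) for i,p in enumerate(q)]
    for a,b in((X[0],X[1]),(X[2],X[3])):
        d=b-a; print(np.degrees(np.arctan2(d[1],d[0])),np.linalg.norm(d),(a+b)/2)
```

```text
tab [ 0.4221 -0.2165  0.0971] [np.float64(1.5229352628079004e-05), np.float64(1.5229352628072895e-05)] [ 0.422  -0.2154  0.101 ] [ 0.4221 -0.2146  0.101 ]
bridge [ 0.4221 -0.216   0.0605] [np.float64(3.108657129482404e-05), np.float64(3.108657129471947e-05)] [ 0.4221 -0.2154  0.063 ] [ 0.4222 -0.2149  0.063 ]
-2.6751260734978652 0.0337811953787046 [ 0.4216 -0.227   0.063 ]
-2.7150863169958495 0.007792093939526327 [ 0.4217 -0.2239  0.101 ]
-2.7069513392678726 0.03264608041353472 [ 0.422  -0.2262  0.063 ]
-2.6493000637043362 0.033258899044435714 [ 0.4225 -0.2042  0.063 ]
```

The small bracket is at (0.422, -0.215) with yaw -2.7°. Its tab height measures 0.097 and its bridge 0.0605, both agreeing with the text within 4 mm.

Run:
```python
from h import *
np.set_printoptions(precision=2,suppress=True)
print(goto([.422,-.2152,.069],down(np.radians(-2.7))))
```

```text
(array([-67.06,  -0.39, 162.57]), array([ 0.62, -0.2 ,  0.25]))
```

>>> step_arm --pt "-35 0 20 0.6 -0.2 0.2" --pt "-32 0 20 0 0 0" --pt "0 0 30 0 0 0" --pt "0 0 20 0 0 0" --pt "0 0 10 0 0 0" --pt "0 0 0 0 0 0"

```text
clock: 18.77
position: [0.425, -0.2234, 0.1324]
ee_rot: [0.724, 0.69, 0.001, 0.003]
ft_force: [-0.8, 0.5, 0.1]
grip_width: 0.467
```

```bash
python3 - <<'E'
from h import *
np.set_printoptions(precision=2,suppress=True)
print(goto([.422,-.2152,.069],down(np.radians(-2.7))))
E
python3 shot.py w18
```

```text
(array([ 8.24, -3.8 , 63.36]), array([ 0.35,  0.14, -0.12]))
w18 18.825 [ 0.4253 -0.2236  0.1329] [[0.049, 0.999, 0.007], [0.999, -0.049, -0.003], [-0.003, 0.007, -1.0]] [ 0.19 -0.35  0.69]
```

View pics/w18.png

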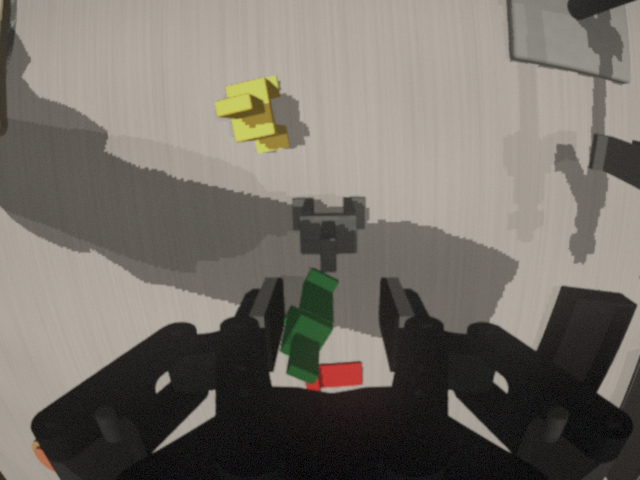

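w18 shows the small bracket's tab at about (327,255), with the green look-alike clear of the finger path. I'll correct and descend.

>>> step_arm --pt "8 -4 15 0.3 0.1 0" --pt "0 0 20 0 0 0" --pt "0 0 0 0 0 0"

```text
clock: 19.2
position: [0.4224, -0.2145, 0.0976]
ee_rot: [0.724, 0.69, 0.0, 0.002]
ft_force: [0.3, -0.7, -0.1]
grip_width: 0.466
```

Run:
```python
from h import *
np.set_printoptions(precision=2,suppress=True)
print(goto([.422,-.2152,.069],down(np.radians(-2.7))))
```

```text
(array([-0.61, -0.46, 28.61]), array([ 0.2 ,  0.14, -0.08]))
```

>>> step_arm --pt "-0.6 -0.5 14 0.2 0.1 0" --pt "0 0 13 0 0 0" --pt "0 0 0 0 0 0"

```text
clock: 19.58
position: [0.4223, -0.215, 0.0696]
ee_rot: [0.724, 0.69, -0.0, 0.001]
ft_force: [1.1, 1.0, 0.3]
grip_width: 0.466
```

Run:
```python
from h import *
np.set_printoptions(precision=2,suppress=True)
print(goto([.422,-.2152,.069],down(np.radians(-2.7))));rel()
```

```text
(array([-0.21, -0.29,  0.64]), array([ 0.03,  0.07, -0.06]))
t 19.57 s -179.9 x -205.6 z 69.6 F [1.09 1.05 0.26] Fs 1.10 M [-0.05  0.02 -0.01] w 0.466
```

>>> step_arm --pt "0 0 0 0 0 0" --pt "0 0 0 0 0 0" --pt "0 0 0 0 0 0" --pt "0 0 0 0 0 0" --pt "0 0 0 0 0 0" --jaw 0 --force 60

```text
clock: 20.2
position: [0.4225, -0.2152, 0.0702]
ee_rot: [0.724, 0.69, -0.0, 0.001]
ft_force: [0.6, -0.5, -1.9]
grip_width: 0.087
```

The small bracket is gripped. I'll lift it and carry it round to the left side.

>>> step_arm --pt "0 0 -15 0 0 0" --pt "0 0 -35 0 0 0" --pt "0 0 -50 0 0 0" --pt "0 0 -50 0 0 0" --pt "0 0 -50 0 0 0" --pt "0 0 -50 0 0 0" --pt "0 0 -30 0 0 0" --pt "40 0 0 0 0 0" --pt "55 0 0 0 0 0" --pt "55 0 0 0 0 0" --pt "55 0 0 0 0 0" --pt "45 10 0 0 0 0" --pt "30 20 0 0 0 0" --pt "0 0 0 0 0 0"

```text
clock: 21.95
position: [0.4623, 0.0771, 0.3735]
ee_rot: [0.722, 0.692, 0.002, 0.007]
ft_force: [-0.5, 0.2, -2.7]
grip_width: 0.085
```

```bash
python3 - <<'E'
from h import *
np.set_printoptions(precision=2,suppress=True)
rel();print(goto(bar(.115,.34),down(-YAW)))
E
python3 shot.py w19
```

```text
t 21.95 s 113.8 x -179.1 z 373.5 F [-0.51  0.23 -2.69] Fs 0.20 M [-0.04  0.13  0.02] w 0.085
(array([  0.8 , 178.66,  36.03]), array([0.8 , 0.37, 0.21]))
w19 22.0 [0.462  0.076  0.3736] [[0.044, 0.999, 0.014], [0.999, -0.044, -0.008], [-0.007, 0.014, -1.0]] [-0.98  0.35 -1.25]
```

View pics/w19.png

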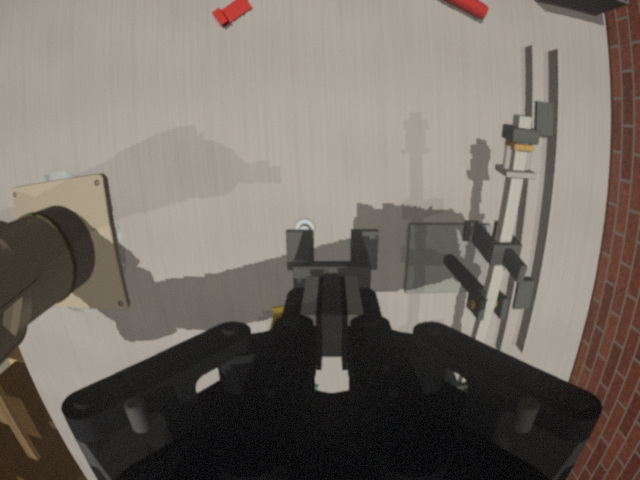

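w19 shows the raised left arm: the plate at (516,172) and the fixed bracket at (497,250). I'll move across over s = +115.

>>> step_arm --pt "0 40 5 0.8 0.4 0.2" --pt "0 45 5 0 0 0" --pt "0 45 5 0 0 0" --pt "0 44 5 0 0 0" --pt "0 0 0 0 0 0"

```text
clock: 22.62
position: [0.6398, 0.0588, 0.3562]
ee_rot: [0.727, 0.686, -0.003, 0.004]
ft_force: [-1.6, 0.3, -2.4]
grip_width: 0.081
```

```bash
python3 - <<'E'
from h import *
np.set_printoptions(precision=2,suppress=True)
rel();print(goto(bar(.115,.33),down(-YAW)))
E
python3 shot.py w20
```

```text
t 22.62 s 103.7 x -1.0 z 356.2 F [-1.58  0.32 -2.43] Fs 0.25 M [-0.03  0.04  0.02] w 0.081
(array([11.57,  0.85, 26.08]), array([ 0.06,  0.54, -0.67]))
w20 22.675 [0.6388 0.0595 0.3577] [[0.057, 0.998, 0.002], [0.998, -0.057, -0.01], [-0.009, 0.003, -1.0]] [-0.21 -0.29 -1.65]
```

View pics/w20.png

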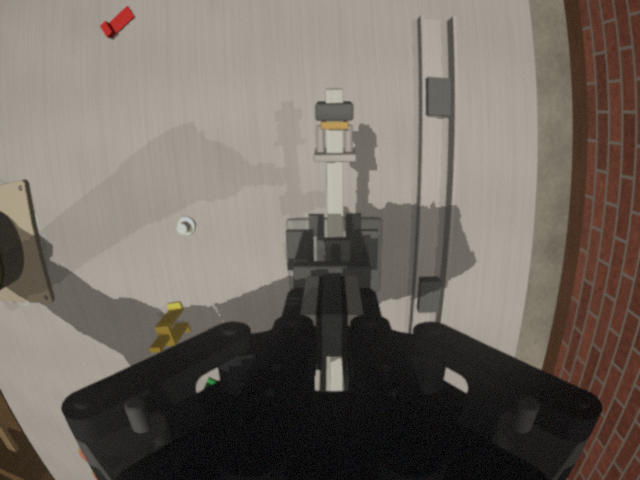

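Run:
```python
from h import *
import pickle
c=np.array([DIR[1],-DIR[0]])
w=pickle.load(open("pics/w20.pkl","rb"))
im=cv2.imread("pics/w20.png")
print([int(v) for v in im[175,315:360].mean(1)]);print([int(v) for v in im[200,315:360].mean(1)])
def P(p,z): X=plane(w,p,z,1)[:2]-MID; return "s %.1f x %.1f"%(X@DIR*1e3,X@c*1e3)
for p in((314,161),(334,161),(355,161)): print("plate",P(p,.2004))
for p in((327,175),(344,175)): print(P(p,.1915))
for p in((326,96),(342,96)): print("end",P(p,.203))
cv2.imwrite("pics/n.png",cv2.resize(im[85:265,280:390],None,fx=4,fy=3.3,interpolation=cv2.INTER_CUBIC))
```

```text
[163, 162, 162, 161, 162, 162, 162, 160, 159, 160, 156, 152, 171, 182, 185, 184, 183, 181, 182, 184, 182, 182, 180, 182, 181, 181, 177, 168, 161, 162, 164, 162, 162, 159, 160, 160, 162, 161, 161, 161, 161, 160, 146, 118, 107]
[153, 150, 149, 149, 148, 152, 149, 149, 147, 149, 154, 161, 169, 177, 182, 183, 184, 182, 182, 181, 180, 180, 181, 182, 181, 178, 177, 165, 157, 158, 161, 160, 160, 159, 157, 157, 158, 159, 157, 158, 154, 139, 116, 104, 104]
plate s 147.5 x -15.9
plate s 147.3 x 0.0
plate s 147.1 x 16.8
s 135.0 x -5.8
s 134.8 x 8.2
end s 199.2 x -5.6
end s 199.1 x 6.8
```

View pics/n.png

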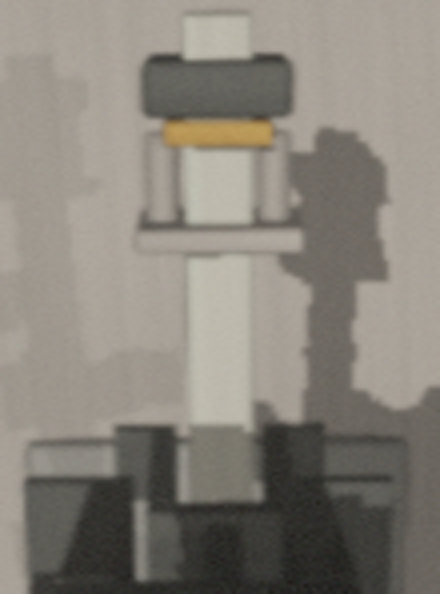

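The left plate works out at about 151–152 mm from the pivot, consistent with the earlier figure, and the bar's centre is at x of about +0.8 mm. I'll correct and lower to just above.

>>> step_arm --pt "12 2 10 0 0.5 -0.7" --pt "0 0 25 0 0 0" --pt "0 0 25 0 0 0" --pt "0 0 15 0 0 0" --pt "0 0 0 0 0 0"

```text
clock: 23.3
position: [0.6383, 0.0728, 0.2839]
ee_rot: [0.722, 0.692, 0.002, 0.004]
ft_force: [-1.0, -1.0, -0.7]
grip_width: 0.084
```

```bash
python3 - <<'E'
from h import *
np.set_printoptions(precision=2,suppress=True)
rel();print(goto(bar(.115,.1822),down(-YAW)))
E
python3 shot.py w21;python3 - <<'E'
from h import *
im=cv2.imread("pics/w21.png")
cv2.imwrite("pics/o.png",cv2.resize(im[40:280,230:440],None,fx=2.5,fy=2.5,interpolation=cv2.INTER_CUBIC))
E
```

```text
t 23.3 s 117.6 x -3.1 z 283.9 F [-0.98 -1.03 -0.68] Fs -1.07 M [-0.01  0.05  0.03] w 0.084
(array([ -2.29,   2.28, 101.74]), array([0.46, 0.15, 0.27]))
w21 23.35 [0.6387 0.073  0.2848] [[0.041, 0.999, 0.009], [0.999, -0.041, -0.003], [-0.002, 0.009, -1.0]] [-0.07  0.21 -1.75]
```

View pics/o.png

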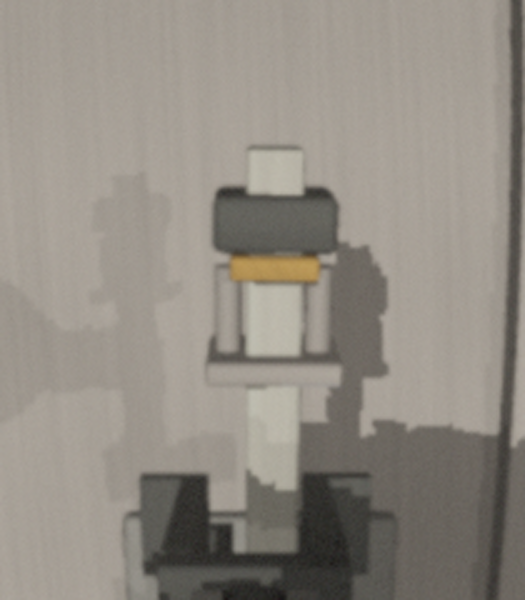

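The bar sits about 4.5 mm to the +x side of the slot centre, so I'll correct and check before passing it.

>>> step_arm --pt "-2 4.5 0 0.5 0.1 0.3" --pt "0 0 0 0 0 0"

```text
clock: 23.6
position: [0.6439, 0.0707, 0.2869]
ee_rot: [0.724, 0.69, 0.001, 0.001]
ft_force: [0.1, 0.1, -2.3]
grip_width: 0.084
```

```bash
python3 - <<'E'
from h import *
np.set_printoptions(precision=2,suppress=True)
rel();print(goto(bar(.115,.1822),down(-YAW)))
E
python3 shot.py w22;python3 - <<'E'
from h import *
im=cv2.imread("pics/w22.png")
cv2.imwrite("pics/p.png",cv2.resize(im[40:280,230:440],None,fx=2.5,fy=2.5,interpolation=cv2.INTER_CUBIC))
E
```

```text
t 23.6 s 115.8 x 2.6 z 286.9 F [ 0.12  0.08 -2.32] Fs 0.08 M [ 0.03  0.04 -0.02] w 0.084
(array([ -0.74,  -2.84, 104.66]), array([ 0.14,  0.01, -0.07]))
w22 23.65 [0.6438 0.0711 0.287 ] [[0.047, 0.999, 0.003], [0.999, -0.047, 0.0], [0.0, 0.003, -1.0]] [-0.43 -0.16 -2.07]
```

View pics/p.png

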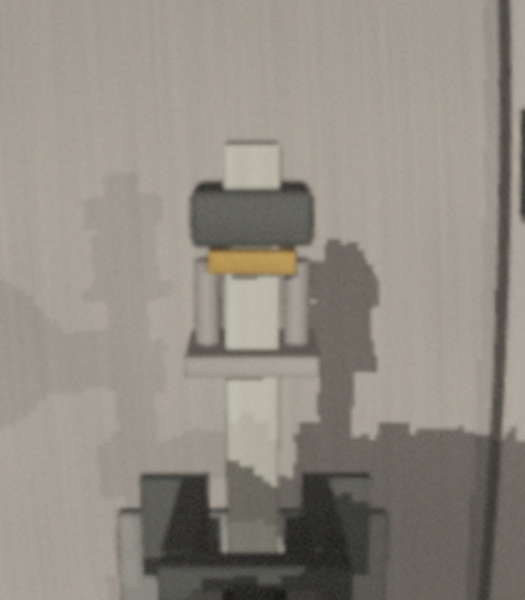

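The slot and bar are centred, both at about column 254 of the crop. Descending.

>>> step_arm --pt "0 0 15 0 0 0" --pt "0 0 15 0 0 0" --pt "0 0 15 0 0 0" --pt "0 0 0 0 0 0"

```text
clock: 24.15
position: [0.6434, 0.0712, 0.2377]
ee_rot: [0.723, 0.69, 0.0, 0.0]
ft_force: [0.4, -0.3, -1.9]
grip_width: 0.084
```

```bash
python3 - <<'E'
from h import *
np.set_printoptions(precision=2,suppress=True)
rel();print(goto(bar(.115,.1822)+[.002,0,0],down(-YAW)))
E
python3 shot.py w23;python3 - <<'E'
from h import *
im=cv2.imread("pics/w23.png")
cv2.imwrite("pics/q.png",cv2.resize(im[40:280,230:440],None,fx=2.5,fy=2.5,interpolation=cv2.INTER_CUBIC))
E
```

```text
t 24.15 s 116.2 x 2.0 z 237.7 F [ 0.36 -0.32 -1.92] Fs -0.31 M [-0.01 -0.02 -0.04] w 0.084
(array([-1.15, -0.07, 55.49]), array([ 0.06, -0.  , -0.01]))
w23 24.2 [0.6437 0.0714 0.2386] [[0.046, 0.999, 0.002], [0.999, -0.046, 0.0], [0.0, 0.002, -1.0]] [ 0.08  0.23 -1.75]
```

View pics/q.png

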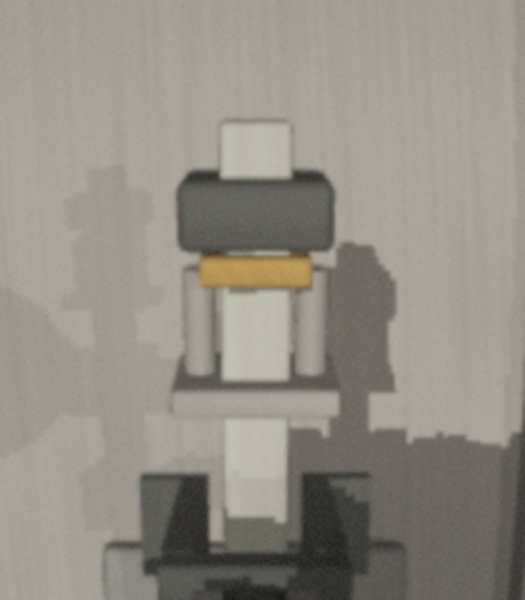

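>>> step_arm --pt "-1 0 10 0 0 0" --pt "0 0 10 0 0 0" --pt "0 0 8 0 0 0" --pt "0 0 8 0 0 0" --pt "0 0 6 0 0 0" --pt "0 0 0 0 0 0"

```text
clock: 24.95
position: [0.6442, 0.0708, 0.1947]
ee_rot: [0.723, 0.691, 0.002, 0.001]
ft_force: [-0.1, -0.3, -1.2]
grip_width: 0.08
```

Run:
```python
from h import *
np.set_printoptions(precision=2,suppress=True)
rel();print(goto(bar(.115,.1822)+[.002,0,0],down(-YAW)))
```

```text
t 24.95 s 115.9 x 2.9 z 194.7 F [-0.08 -0.33 -1.25] Fs -0.33 M [-0.06  0.11  0.03] w 0.08
(array([-0.81, -0.94, 12.51]), array([ 0.22, -0.06, -0.  ]))
```

>>> step_arm --pt "0 -1 6 0.2 0 0" --pt "0 0 5 0 0 0" --pt "0 0 2 0 0 0" --pt "0 0 0 0 0 0"

```text
clock: 25.45
position: [0.6438, 0.0717, 0.182]
ee_rot: [0.723, 0.691, 0.001, -0.0]
ft_force: [0.1, 0.3, 0.3]
grip_width: 0.083
```

```bash
python3 - <<'E'
from h import *
np.set_printoptions(precision=2,suppress=True)
rel();print(goto(bar(.115,.1822)+[.002,0,0],down(-YAW)))
cv2.imwrite('pics/side4.png',cv2.resize(manip.camera('side')[150:350,250:450],None,fx=3,fy=3,interpolation=cv2.INTER_CUBIC))
E
python3 shot.py w24
```

```text
t 25.45 s 116.7 x 2.4 z 182.0 F [0.08 0.29 0.25] Fs 0.29 M [ 0.15  0.06 -0.01] w 0.083
(array([-1.63, -0.41, -0.18]), array([ 0.12, -0.12,  0.02]))
w24 25.55 [0.6438 0.0717 0.1822] [[0.046, 0.999, 0.002], [0.999, -0.046, 0.002], [0.002, 0.002, -1.0]] [-0.17  0.69  0.74]
```

View pics/side4.png

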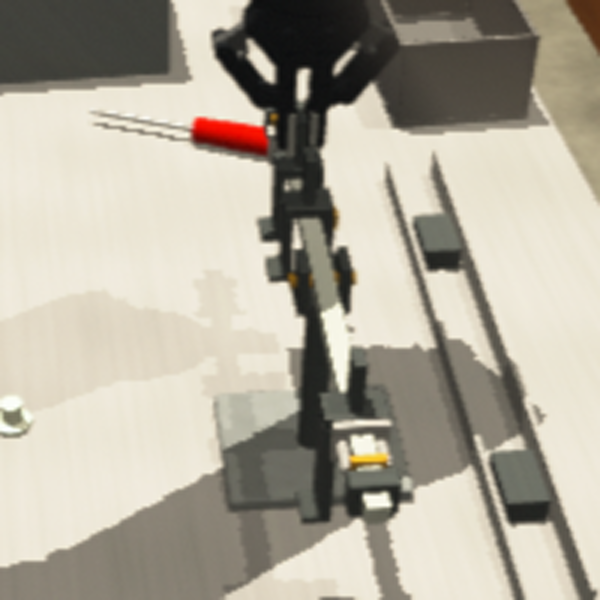

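View pics/w24.png

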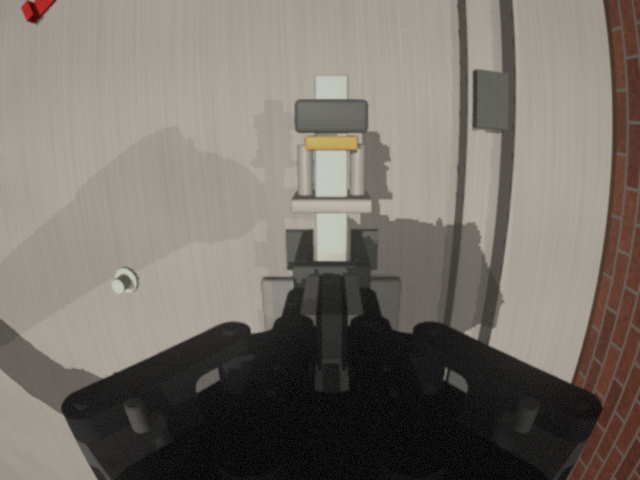

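Seated and level: Fz is about +0.3, so the bar carries all of the bracket's weight. I'll slide outwards.

>>> step_arm --pt "6 0 0 0 0 0" --pt "6 0 0 0 0 0" --pt "4 0 0 0 0 0" --pt "0 0 0 0 0 0"

```text
clock: 26.05
position: [0.6447, 0.088, 0.1823]
ee_rot: [0.723, 0.69, 0.001, 0.001]
ft_force: [0.2, 0.9, 0.3]
grip_width: 0.085
```

Run:
```python
from h import *
np.set_printoptions(precision=2,suppress=True)
rel();print(goto(bar(.140,.1822)+[.002,0,0],down(-YAW)))
```

```text
t 26.05 s 133.0 x 2.6 z 182.3 F [0.21 0.87 0.3 ] Fs 0.88 M [ 0.1   0.09 -0.04] w 0.085
(array([ 7.06, -0.6 ,  0.08]), array([ 0.13, -0.05, -0.02]))
```

>>> step_arm --pt "2 0 0 0 0 0" --pt "0 0 0 0 0 0"

```text
clock: 26.3
position: [0.6448, 0.0902, 0.1823]
ee_rot: [0.723, 0.69, 0.001, 0.0]
ft_force: [0.1, 1.1, -0.1]
grip_width: 0.082
```

Run:
```python
from h import *
np.set_printoptions(precision=2,suppress=True)
rel();print(goto(bar(.140,.1822)+[.002,0,0],down(-YAW)))
```

```text
t 26.3 s 135.2 x 2.6 z 182.3 F [ 0.07  1.09 -0.08] Fs 1.09 M [0.1  0.08 0.02] w 0.082
(array([ 4.84, -0.57,  0.05]), array([ 0.13, -0.06, -0.02]))
```

>>> step_arm --pt "2 -0.6 0 0 0 0" --pt "0 0 0 0 0 0"

```text
clock: 26.55
position: [0.6443, 0.0923, 0.1823]
ee_rot: [0.723, 0.69, 0.001, 0.0]
ft_force: [0.0, 1.2, 0.4]
grip_width: 0.082
```

```bash
python3 -c "
from h import *
rel()"
```

```text
t 26.55 s 137.3 x 1.9 z 182.3 F [0.04 1.25 0.4 ] Fs 1.25 M [0.17 0.09 0.01] w 0.082
```

>>> step_arm --pt "2 0 0 0 0 0" --pt "0 0 0 0 0 0"

```text
clock: 26.8
position: [0.6444, 0.0943, 0.1822]
ee_rot: [0.723, 0.69, 0.001, 0.0]
ft_force: [-0.4, 0.5, -0.5]
grip_width: 0.082
```

```bash
python3 -c "
from h import *
rel()"
```

```text
t 26.8 s 139.4 x 1.9 z 182.2 F [-0.44  0.48 -0.55] Fs 0.46 M [ 0.19 -0.   -0.  ] w 0.082
```

>>> step_arm --pt "1.5 0 0 0 0 0" --pt "0 0 0 0 0 0"

```text
clock: 27.05
position: [0.6445, 0.0954, 0.1822]
ee_rot: [0.724, 0.69, 0.001, 0.001]
ft_force: [-0.1, -0.2, -0.3]
grip_width: 0.086
```

```bash
python3 -c "
from h import *
rel()"
```

```text
t 27.05 s 140.4 x 2.0 z 182.2 F [-0.06 -0.17 -0.34] Fs -0.17 M [-0.1   0.08 -0.04] w 0.086
```

>>> step_arm --pt "2 0 0 0 0 0" --pt "0 0 0 0 0 0"

```text
clock: 27.3
position: [0.6445, 0.0963, 0.1819]
ee_rot: [0.724, 0.69, 0.0, 0.001]
ft_force: [-0.8, -2.9, 0.5]
grip_width: 0.079
```

```bash
python3 -c "
from h import *
rel()"
```

```text
t 27.3 s 141.3 x 2.0 z 181.9 F [-0.78 -2.87  0.52] Fs -2.91 M [-0.54  0.1  -0.  ] w 0.079
```

>>> step_arm --pt "1.5 0 0 0 0 0" --pt "0 0 0 0 0 0"

```text
clock: 27.55
position: [0.6446, 0.0968, 0.1816]
ee_rot: [0.724, 0.689, -0.001, 0.001]
ft_force: [-1.5, -4.6, -0.6]
grip_width: 0.082
```

```bash
python3 -c "
from h import *
rel()"
```

```text
t 27.55 s 141.9 x 2.0 z 181.6 F [-1.53 -4.57 -0.59] Fs -4.63 M [-0.75  0.18  0.02] w 0.082
```

>>> step_arm --pt "1.5 0 -0.3 0 0 0" --pt "0 0 0 0 0 0"

```text
clock: 27.8
position: [0.6446, 0.0973, 0.1817]
ee_rot: [0.725, 0.689, -0.001, 0.002]
ft_force: [-0.7, -4.9, -0.2]
grip_width: 0.083
```

```bash
python3 -c "
from h import *
rel()"
```

```text
t 27.8 s 142.4 x 2.0 z 181.7 F [-0.67 -4.89 -0.17] Fs -4.91 M [-1.05  0.17  0.04] w 0.083
```

>>> step_arm --pt "1.5 0 0 0 0 0" --pt "0 0 0 0 0 0" --pt "0 0 0 0 0 0"

```text
clock: 28.18
position: [0.6446, 0.0972, 0.1813]
ee_rot: [0.725, 0.689, -0.002, 0.002]
ft_force: [-0.3, -3.7, -0.3]
grip_width: 0.083
```

```bash
python3 -c "
from h import *
rel()
np.set_printoptions(precision=2,suppress=True)
print(goto(bar(.140,.1822)+[.002,0,0],down(-YAW)))"; python3 shot.py w25
```

```text
t 28.18 s 142.2 x 2.0 z 181.3 F [-0.32 -3.7  -0.33] Fs -3.71 M [-0.98  0.19  0.08] w 0.083
(array([-2.15,  0.02, -0.87]), array([-0.02,  0.37, -0.3 ]))
w25 28.225 [0.6446 0.0972 0.1813] [[0.051, 0.999, -0.001], [0.999, -0.051, -0.006], [-0.006, -0.0, -1.0]] [-0.55 -5.14 -0.64]
```

View pics/w25.png

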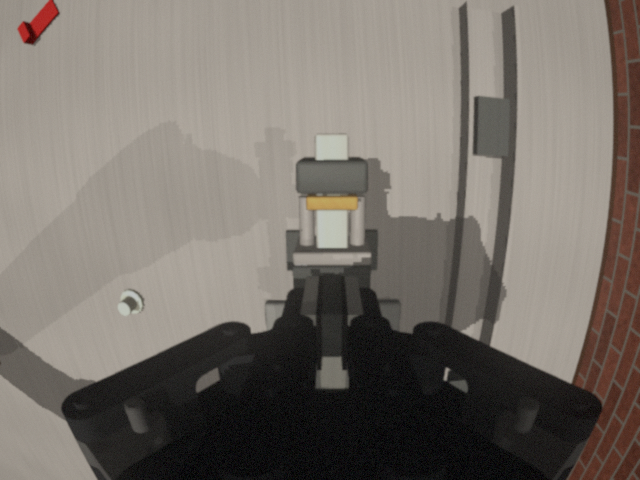

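>>> step_arm --pt "2.2 0 -0.3 0 0.2 -0.2" --pt "0.8 0 0 0 0.1 0" --pt "0.5 0 0 0 0 0"

```text
clock: 28.6
position: [0.6447, 0.0981, 0.1811]
ee_rot: [0.725, 0.689, -0.002, 0.001]
ft_force: [-1.5, -5.9, -1.4]
grip_width: 0.088
```

```bash
python3 -c "
from h import *
rel()"
```

```text
t 28.6 s 143.2 x 2.1 z 181.1 F [-1.5  -5.92 -1.38] Fs -5.99 M [-1.44  0.29  0.06] w 0.088
```

About 6 N. I'll hold briefly, then let go.

>>> step_arm --pt "0.5 0 0 0 0 0" --pt "0.3 0 0 0 0 0"

```text
clock: 28.85
position: [0.6446, 0.0978, 0.1809]
ee_rot: [0.725, 0.689, -0.003, 0.002]
ft_force: [-0.6, -5.0, -0.7]
grip_width: 0.082
```

>>> step_arm --pt "0 0 0 0 0 0" --pt "0 0 0 0 0 0" --pt "0 0 0 0 0 0" --pt "0 0 0 0 0 0" --jaw 40

```text
clock: 29.35
position: [0.6448, 0.1016, 0.1819]
ee_rot: [0.724, 0.69, -0.001, 0.001]
ft_force: [1.3, 0.0, 0.1]
grip_width: 0.467
```

```bash
python3 -c "
from h import *
rel()"; python3 shot.py w26
```

```text
t 29.35 s 146.6 x 2.0 z 181.9 F [1.29 0.03 0.11] Fs 0.09 M [ 0.02 -0.01 -0.  ] w 0.467
w26 29.4 [0.6448 0.1016 0.1818] [[0.048, 0.999, -0.0], [0.999, -0.048, -0.002], [-0.002, -0.0, -1.0]] [-0.88 -0.1  -0.55]
```

View pics/w26.png

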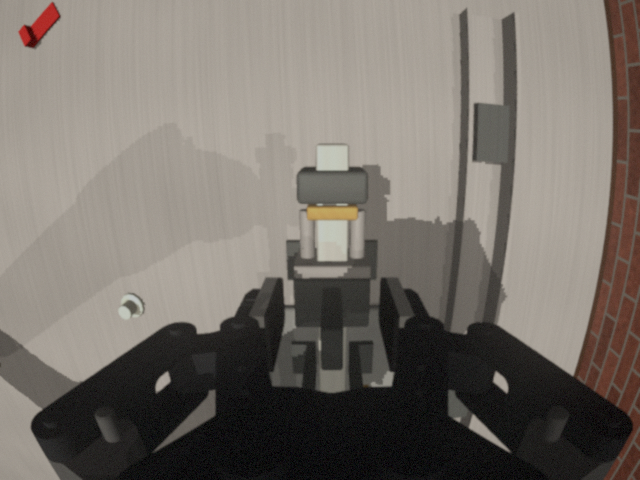

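w26 shows the small bracket released and upright against the left plate. I'll rise straight up and draw back to inspect.

>>> step_arm --pt "0 0 -20 0 0 0" --pt "0 0 -30 0 0 0" --pt "0 0 -40 0 0 0" --pt "0 0 -45 0 0 0" --pt "0 0 -40 0 0 0" --pt "0 -40 0 0 0 0" --pt "0 -50 0 0 0 0" --pt "0 -50 0 0 0 0" --pt "0 -30 0 0 0 0" --pt "0 0 0 0 0 0"

```text
clock: 30.65
position: [0.4704, 0.1141, 0.3755]
ee_rot: [0.723, 0.691, 0.005, 0.004]
ft_force: [0.1, -0.9, -0.2]
grip_width: 0.466
```

```bash
python3 -c "
from h import *
rel()
cv2.imwrite('pics/side5.png',cv2.resize(manip.camera('side')[150:350,250:450],None,fx=3,fy=3,interpolation=cv2.INTER_CUBIC))
t=manip.camera('top');cv2.imwrite('pics/top5.png',t);cv2.imwrite('pics/top5c.png',cv2.resize(t[180:245,245:435],None,fx=4,fy=4,interpolation=cv2.INTER_CUBIC))
"; python3 shot.py w27
```

```text
t 30.65 s 151.0 x -172.8 z 375.5 F [ 0.07 -0.86 -0.18] Fs -0.86 M [-0.02 -0.02 -0.  ] w 0.466
w27 30.8 [0.4723 0.1131 0.3744] [[0.046, 0.999, 0.01], [0.999, -0.046, 0.004], [0.004, 0.01, -1.0]] [ 0.23 -0.71 -0.37]
```

View pics/side5.png

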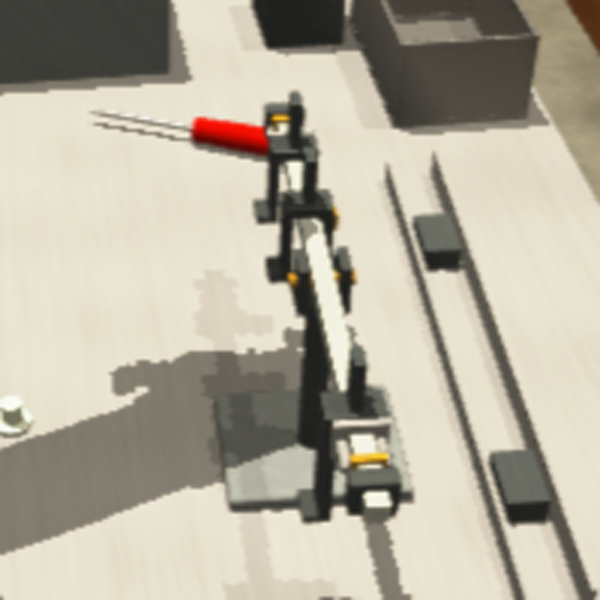

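View pics/top5c.png

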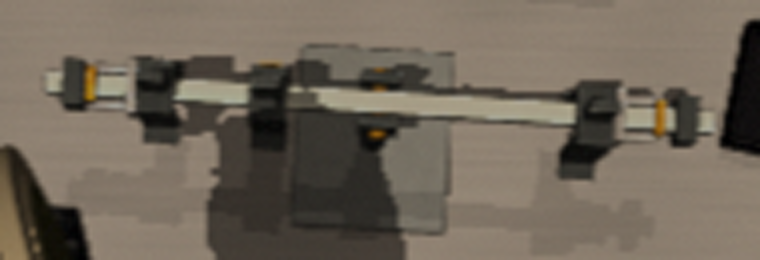

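View pics/top5.png

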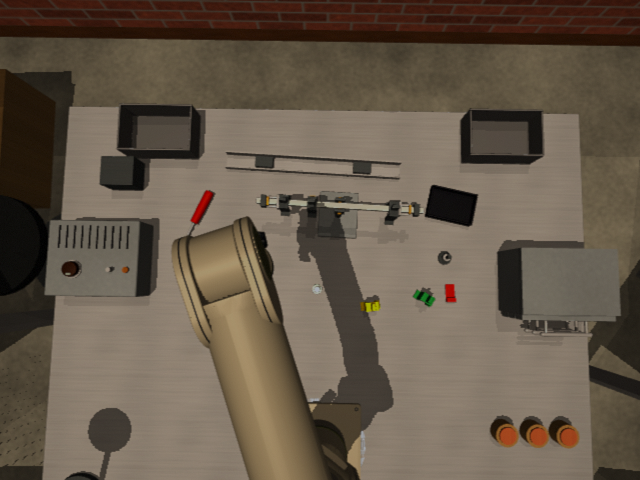

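Everything looks in place. As a check on the tilt, I'll predict where the bar ends would appear for several tilts and compare with the side picture.

Run:
```python
from h import *
S=info("side")
for th in(-.06,-.03,0,.03,.06):
    out=[]
    for s in(-.21,.21):
        h=s*np.cos(th)+.007*np.sin(th); z=.16-s*np.sin(th)+.007*np.cos(th)
        u=proj(S,bar(h,z)); out.append(((u-[250,150]+.33)*3).round(0).tolist())
    print(th,out)
im=manip.camera("side");rel()
cv2.imwrite("pics/r.png",np.hstack([cv2.resize(im[295:335,350:400],None,fx=8,fy=8,interpolation=cv2.INTER_CUBIC),cv2.resize(im[175:215,325:375],None,fx=8,fy=8,interpolation=cv2.INTER_CUBIC)]))
```

```text
-0.06 [[373.0, 521.0], [279.0, 86.0]]
-0.03 [[374.0, 514.0], [279.0, 93.0]]
0 [[374.0, 506.0], [279.0, 99.0]]
0.03 [[375.0, 498.0], [278.0, 106.0]]
0.06 [[376.0, 489.0], [278.0, 113.0]]
t 30.85 s 150.1 x -170.7 z 373.9 F [0.52 0.13 0.5 ] Fs 0.16 M [0.04 0.   0.01] w 0.471
```

View pics/r.png

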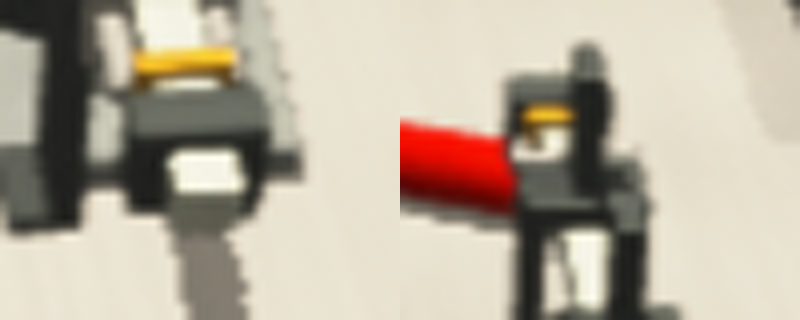

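View pics/w27.png

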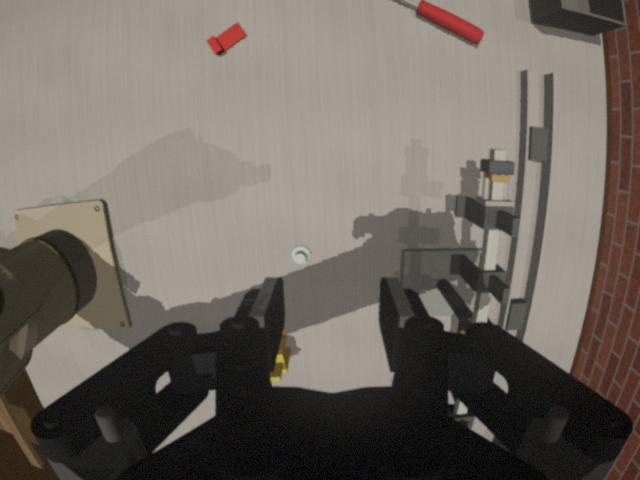

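The right end's outer top edge is at about row 507, and the prediction for level is 506, so the tilt is about 0. Both brackets sit upright at their plates and the arm is clear. Handing in.

```bash
python3 -c "
from workcell import manip
print(manip.hand_in())"
```

```text
the job is handed in; nothing more can be done
None
```

I hung the big bracket on the right arm and let go of it, then hung the small one on the left arm. The job is handed in; it reports no verdict.

- **Big bracket:** I slid it out against the right stop's plate with about 5–5.6 N at the wrist. It touched about 134.5 mm from the pivot. When I let go, the bar swung right-down as expected.
- **Small bracket:** I pressed it against the left stop's plate, where the wrist read about 5–6 N. It touched about 140 mm from the pivot.
- **Final checks:** The side picture puts the bar's right end within a pixel of the level prediction, so the tilt is about 0 rad. Both brackets look upright and seated against their plates, and the gripper was well clear of everything. The other objects look unmoved in the top view. The job took about 31 s of the 70 s allowed.

**What disagreed or was not measured:**
- The across-bar position differed by about 1–3 mm between views.
- The arm drifted up to 4 mm across the bar while lowering. I corrected this each time before seating.
- After letting go, I judged how well the brackets sat only by eye from the pictures. I took no new measurements of their positions.

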